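# Change the bottles on the roller in the fossil lab

### The arm

A 6-joint arm with a two-finger parallel gripper is mounted at the origin on the work surface. World frame = base frame: x ahead of the robot, y to its left, z up, the work surface at z = 0. Lengths are in mm, angles in rad, forces in N, time in s.
With the tool pointing down it reaches from about 325 to 750 mm from the base axis. Payload 7.6 kg.
Tool frame: the origin (TCP) lies midway between the tips of the shut fingers; the grasp point (between the pads) lies tcp_to_grasp behind it (tcp_to_grasp is the distance from the TCP to the grasp point, in mm); z points along the fingers, y is the line along which they close (so a half turn about z gives the same grasp; the last joint's range is limited). The gripper opens to 85 mm and grips with 20 to 120 N. Pads are 22 mm wide; open, the fingers measure 114 mm over their backs; the gripper's body (76 mm by 85 mm) begins 54 mm behind the grasp point. The pads swing forward as they close: fully open they stand 13 mm farther back than shut.
Start: joints at [1.239, 0.052, 1.401, -0, 1.689, -0.07], TCP at [135.863, 507.136, 231.323] pointing down, gripper open.
Joint ranges: [-2.9, 2.9], [-0.91, 2.17], [0.12, 2.37], [-1.06, 4.2], [0.26, 2.73], [-2.93, 2.93]. Speed limits (rad/s): [2.57, 2.57, 3.01, 3.14, 3.14, 3.14].

### API

Orientations are given as a 3x3 rotation matrix whose columns are the frame's x, y, z axes.
In Python, from cell import sense, read_camera, calibration, hand_in, tcp_to_grasp gives the robot as it stands.
- The arm moves only by the tool send_rows, never from a script. Its argument "motion" is a list of rows, each a list of 2 entries, a list of its own where there are three numbers: the shift along the tool's x, y, z in m, then the turn about the tool's z in degrees. A call has exactly 8 rows; each row shifts and turns the commanded pose from where the row before left it, along the tool's axes as they then stand; what a row does not reach is not made up. A row lasts 1/8 s, in which the tool goes at most 62.5 mm and 10.7 degrees, less where a joint would pass 70% of its speed; a pose out of reach is approached as far as the arm can. A call is refused whole if a number of a shift passes 0.0625 or a number of a turn 10.7, either way. A call with a gripper value outside its range is refused whole. "fingers" is the closure, from 0 (fully open) to 1 (shut), set as the call begins (left out, the last holds). The fingers move at their own pace and stop on an object; the grip force is fixed at half the most. Time passes only in rows, so rows that do not move let the fingers close, or fill a call up. It gives the time, the measured TCP pose, the force, the opening and the grip force at its end, in the units of the state.
- sense(): the state, without advancing time (a new reading comes with each control period).
- read_camera(name): name is "side" or "top"; returns (picture, depth): 480x640x3 uint8, red, green, blue; 480x640 float32, mm along the optical axis (not along the pixel's ray), 0 where there is no reading.
- calibration(name): a dict with "fovy" (degrees; the focal length in pixels is half the picture's height over the tangent of half this angle, whatever the lens; pixels are square), "cx", "cy" (the principal point, pixels), "T" (4x4, takes a point from camera to world coordinates). Camera axes: x right, y down, z forward; pixel columns grow to the right and rows downward; lengths in mm; the calibration is good to about 2 mm. A picture is of the moment at which its call begins. calibration takes no time and is no camera call.
- hand_in(): hands the job in; it is judged then, once.
The state is a dict: "time_s": time; "qpos": joint angles; "joint_vel": joint speeds; "joint_efforts": joint torques, N m; "tool_pos": TCP position; "tcp_rot": TCP orientation; "wrist_force": force on the tool from outside, world axes, zero at the start; "wrist_torque": the same for the moment, N m; "width": finger opening in mm; "finger_force": force on a finger pad.
Only numpy, scipy, OpenCV 4.12 (cv2) and the standard library are available. Lean on these libraries where they do the work, as an engineer would, in place of code of your own. Each camera call takes 0.05 s, during which the arm holds its last target. There are 200 camera calls.

### The job

Switch the bottle roller off (swing its lever to the robot's side), then take out every finished bottle lying in it and stand it upright in the steel tray. Lay every fresh bottle standing on the bench on its side on the rollers, one to a berth, base pressing back the sprung end plate and cap against the fixed stop, so that it is clamped lengthwise. When all are in and out, swing the lever to the far side to run; leave the other things on the bench alone.

Things in the scene. Friction and masses are not known exactly. Their poses are not given: they have to be found in the camera images.
- mixer: bottle-roller mixer, fixed: grey housing 240 x 300 x 45 mm (x,y,z), origin under its centre, x level and away from the robot (yaw up to 0.25). On top three open berths along x at y = -95, 0, +95 mm, each two black rollers (16 mm thick, 32 mm between centres, tops 69 mm above the bench), a fixed stop on the robot's side, a sprung plate on the far side and a guide block (top 100 mm up) behind it
- run_lever (a joint): lever of the mixer's drive switch: 0 = STOP, leaning towards the switch box's -x; 1.0 rad = RUN, leaning towards the switch box's +x. 80 mm long to the middle of its 26 mm black ball, hinged 22 mm above the bench about the box's y axis; about 1 N at the ball moves it and it stays where it is left
- run_lever_base: drive switch box, fixed: grey block 70 x 50 x 25 mm standing by itself on the bench, origin at the centre of its underside; its x axis points roughly away from the robot (STOP is the lever leaning back towards the robot)
- run_lever_tip (a point): middle of the black ball (26 mm) on the end of the switch lever, moves with it, about 92 mm above the bench at either end of the swing
- berth0 (a point): right-hand (mixer y = -95 mm) berth: point on the inner face of its fixed stop (aluminium, 10 mm thick, 40 mm wide, top 8 mm below this point), 90 mm above the bench, the height of a lying bottle's axis; axes as the mixer's. A seated bottle's axis runs along x through this point, the cap's end at it and the middle of the base 120 mm along +x
- plate0 (a joint): black sprung end plate of the right-hand (mixer y = -95 mm) berth: 0 = forward, its face 105 mm from the stop (less than a bottle); pressed back along the mixer's +x up to 0.035 m. Spring 3 N at 0, 1.5 N more per 10 mm; springs forward at once when let go. 40 mm wide, 8 thick, from 18 mm below to 22 mm above the berth's axis. About 0.015 with a bottle seated
- berth1 (a point): middle (mixer y = 0) berth: point on the inner face of its fixed stop (aluminium, 10 mm thick, 40 mm wide, top 8 mm below this point), 90 mm above the bench, the height of a lying bottle's axis; axes as the mixer's. A seated bottle's axis runs along x through this point, the cap's end at it and the middle of the base 120 mm along +x
- plate1 (a joint): black sprung end plate of the middle (mixer y = 0) berth: 0 = forward, its face 105 mm from the stop (less than a bottle); pressed back along the mixer's +x up to 0.035 m. Spring 3 N at 0, 1.5 N more per 10 mm; springs forward at once when let go. 40 mm wide, 8 thick, from 18 mm below to 22 mm above the berth's axis. About 0.015 with a bottle seated
- berth2 (a point): left-hand (mixer y = +95 mm) berth: point on the inner face of its fixed stop (aluminium, 10 mm thick, 40 mm wide, top 8 mm below this point), 90 mm above the bench, the height of a lying bottle's axis; axes as the mixer's. A seated bottle's axis runs along x through this point, the cap's end at it and the middle of the base 120 mm along +x
- plate2 (a joint): black sprung end plate of the left-hand (mixer y = +95 mm) berth: 0 = forward, its face 105 mm from the stop (less than a bottle); pressed back along the mixer's +x up to 0.035 m. Spring 3 N at 0, 1.5 N more per 10 mm; springs forward at once when let go. 40 mm wide, 8 thick, from 18 mm below to 22 mm above the berth's axis. About 0.015 with a bottle seated
- bottle0: fresh bottle: white plastic with a grey screw cap, closed and rigid, at first standing upright on the bench: body 50 mm across and 92 mm tall, cap 32 mm across, 120 mm tall over all, 0.2 to 0.4 kg, bottom-heavy (centre of mass about 27 mm above the base); origin at the centre of its base, z axis from base to cap. Two or three of the three are there, all alike
- bottle1: fresh bottle: white plastic with a grey screw cap, closed and rigid, at first standing upright on the bench: body 50 mm across and 92 mm tall, cap 32 mm across, 120 mm tall over all, 0.2 to 0.4 kg, bottom-heavy (centre of mass about 27 mm above the base); origin at the centre of its base, z axis from base to cap. Two or three of the three are there, all alike
- bottle2: fresh bottle: white plastic with a grey screw cap, closed and rigid, at first standing upright on the bench: body 50 mm across and 92 mm tall, cap 32 mm across, 120 mm tall over all, 0.2 to 0.4 kg, bottom-heavy (centre of mass about 27 mm above the base); origin at the centre of its base, z axis from base to cap. Two or three of the three are there, all alike
- rolled0: finished bottle, the same kind and size as the fresh ones, told only by its place: at first lying clamped in berth0 of the mixer, cap against the stop and base on the sprung plate; origin at the centre of its base, z axis from base to cap. All three are there
- rolled1: finished bottle, the same kind and size as the fresh ones, told only by its place: at first lying clamped in berth1 of the mixer, cap against the stop and base on the sprung plate; origin at the centre of its base, z axis from base to cap. All three are there
- rolled2: finished bottle, the same kind and size as the fresh ones, told only by its place: at first lying clamped in berth2 of the mixer, cap against the stop and base on the sprung plate; origin at the centre of its base, z axis from base to cap. All three are there
- tray: shallow steel tray on the bench, fixed, 300 x 130 mm outside (x, y), walls 4 mm thick and 12 mm high; origin at the centre of its underside, x along its length, pointing roughly away from the robot. Its inner floor is 4 mm above the bench; it is empty at first and takes three bottles standing in a row 100 mm apart
- rotary_tool: corded-type rotary hand tool, grey and black, 42 mm wide, about 180 mm long, lying on the bench; bystander, origin at the middle of its underside
- plaster_pot: open white plastic pot, 80 mm across, 70 mm tall; bystander, origin at the centre of its underside
- wax_tin: round aluminium tin, 80 mm across, 50 mm tall; bystander, origin at the centre of its underside

How it is judged:
By the outcome, as a careful person would: the job done as asked, in the order asked, and still so for the second after the job is handed in, with the robot touching nothing.
Of bottle0, bottle1, bottle2 only 2 to 3 are there at a start; the rules pass over those that are not, and their reading is None.
At some moment in a run one of bottle0, bottle1, bottle2 may be knocked a few centimetres aside while the robot is not near it.
It also fails if it takes over 210 s, if anything falls off the work surface, if the arm or the gripper's body presses on something with over 40 N, if the wrist force passes 120 N, or if a joint passes its speed limit or range.

## Working session

There is one attempt and no reset: what is moved stays moved. The work goes in short steps, Python scripts to look and compute and a tool call to move; the robot and the scene stay as the last step left them, time stands still between calls to the robot, and variables do not carry over. Pictures are saved under pics/ and viewed, at most 14 in all, crops included, and the job is handed in when it is done.

Besides the shell and the picture viewer there is one more tool, called after "Request:" as name([rows], argument=value, ...), one row to a line, values as JSON. send_rows: Moves the arm, as the interface text tells. Its arguments: {"type":"object","properties":{"motion":{"type":"array","items":{"type":"array"}},"fingers":{"type":"number"}},"required":["motion"]}

```bash
mkdir -p pics; ls; cat > h.py <<'E'
import numpy as np, cv2
from cell import sense, read_camera, calibration, hand_in, tcp_to_grasp
def snap(name,fn=None):
    im,d=read_camera(name)
    if fn: cv2.imwrite('pics/'+fn+'.png',im[:,:,::-1])
    return im,d
def cal(name):
    c=calibration(name); f=240/np.tan(np.radians(c['fovy'])/2); return f,c['cx'],c['cy'],np.array(c['T'])
def cloud(name,d):
    f,cx,cy,T=cal(name); v,u=np.mgrid[:480,:640]
    P=np.stack([(u-cx)/f*d,(v-cy)/f*d,d,np.ones_like(d)],-1)@T.T
    P=P[...,:3]; P[d==0]=np.nan; return P
def plane(name,u,v,z):
    f,cx,cy,T=cal(name); r=T[:3,:3]@[(u-cx)/f,(v-cy)/f,1]; o=T[:3,3]
    return o+r*(z-o[2])/r[2]
def proj(name,p):
    f,cx,cy,T=cal(name); q=np.linalg.inv(T)@np.r_[p,1]; return f*q[0]/q[2]+cx,f*q[1]/q[2]+cy
E
python3 - <<'E'
from h import *
print(tcp_to_grasp); s=sense(); print(s)
for n in('top','side'):
    snap(n,n+'0'); print(n,cal(n))
E
```

```text
pics
18.700000000000003
{'time_s': 0.0, 'qpos': array([ 1.23868457e+00,  5.28305543e-02,  1.40170978e+00, -1.04420935e-06,
        1.68862602e+00, -7.03149362e-02]), 'joint_vel': array([ 0.00076126,  0.00078883,  0.00162813, -0.00146484,  0.00094355,
       -0.00054209]), 'joint_efforts': array([-1.03374678e-03, -3.81660497e+01, -3.60188091e+01, -2.32961984e-04,
        6.20383071e-03, -1.29189544e-05]), 'tool_pos': array([135.76541711, 506.82829029, 230.48323188]), 'tcp_rot': array([[-9.65926432e-01,  2.58816277e-01, -5.12110120e-04],
       [ 2.58816760e-01,  9.65925292e-01, -1.48804792e-03],
       [ 1.09529094e-04, -1.56988750e-03, -9.99998762e-01]]), 'wrist_force': array([0.65364793, 0.26574312, 0.53369897]), 'wrist_torque': array([-0.02220096,  0.01418483,  0.02492566]), 'finger_force': 0.0, 'width': 85.48214214351059}
top (np.float64(557.2621514041234), 318.0281288946516, 243.12458023681714, array([[ 2.68914058e-02, -9.80103193e-01,  1.96658545e-01,
         3.61016648e+02],
       [-9.99411625e-01, -3.05497645e-02, -1.55921937e-02,
        -3.33115077e+01],
       [ 2.12898311e-02, -1.96123540e-01, -9.80348050e-01,
         1.35049908e+03],
       [ 0.00000000e+00,  0.00000000e+00,  0.00000000e+00,
         1.00000000e+00]]))
side (np.float64(448.9664725909412), 319.1873720472126, 243.04288918709526, array([[-9.72942804e-01, -1.50599956e-01,  1.75219731e-01,
         4.07351875e+02],
       [-2.30786066e-01,  6.69437938e-01, -7.06109509e-01,
         7.68315783e+02],
       [-1.09586745e-02, -7.27442438e-01, -6.86081196e-01,
         9.01517634e+02],
       [ 0.00000000e+00,  0.00000000e+00,  0.00000000e+00,
         1.00000000e+00]]))
```

View pics/top0.png

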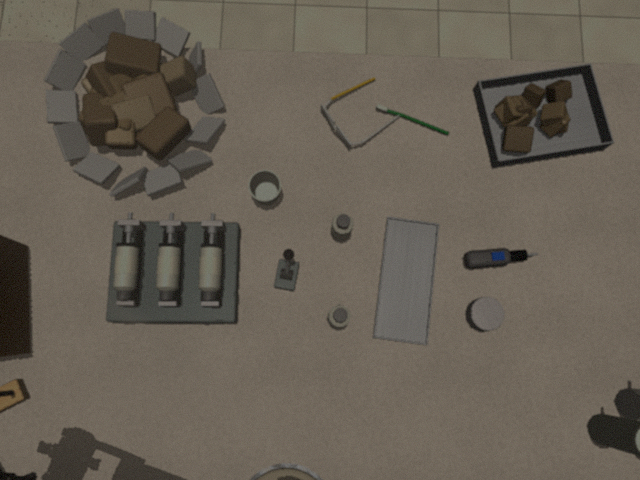

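View pics/side0.png

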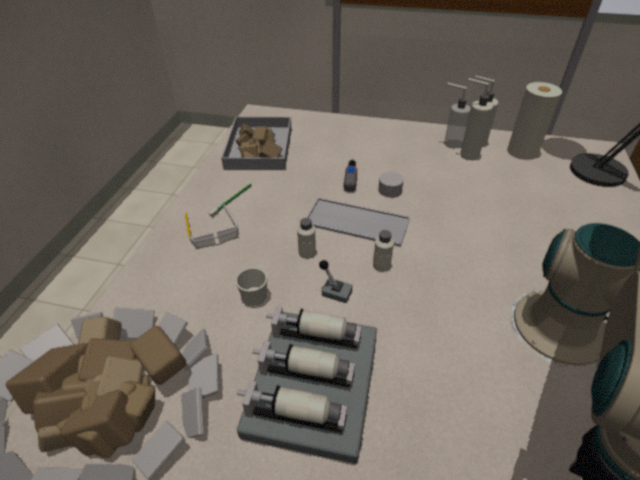

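```bash
cat > m.py <<'E'
from h import *
im,d=snap('top'); P=cloud('top',d)
def comp(lo,hi,box,minA=30):
    u0,v0,u1,v1=box; m=np.zeros((480,640),np.uint8)
    z=np.nan_to_num(P[...,2]); m[v0:v1,u0:u1]=((z>lo)&(z<hi))[v0:v1,u0:u1]
    n,l,st,c=cv2.connectedComponentsWithStats(m)
    out=[]
    for i in range(1,n):
        if st[i,4]>=minA:
            q=P[l==i]; r=cv2.minAreaRect(q[:,:2].astype(np.float32))
            out.append((st[i,4],np.round(np.median(q,0)),np.round(r[0]),np.round(r[1]),round(r[2],1)))
    return out
E
python3 - <<'E'
from m import *
np.set_printoptions(suppress=True)
for k,a in dict(bottles=(108,130,(320,200,360,340),20),mixer=(35,52,(90,205,250,335)),rolled=(102,125,(90,205,250,335)),
  ball=(75,115,(270,235,305,300),10),box=(15,32,(265,235,305,300)),tray=(8,20,(360,205,450,355)),tool=(15,70,(450,235,550,340))).items():
    print(k); [print('  ',*r) for r in comp(*a)]
E
```

```text
bottles
   161 [ 661. -110.  120.] [ 661. -110.] [30. 30.] 20.9
   165 [ 448. -106.  120.] [ 448. -106.] [29. 30.] 46.2
mixer
   6819 [514. 258.  45.] [545. 285.] [241. 302.] 1.4
   57 [624. 384.  45.] [625. 384.] [12. 31.] 86.8
   44 [625. 287.  45.] [628. 287.] [ 9. 32.] 87.7
   34 [626. 189.  44.] [630. 191.] [29.  8.] 2.3
rolled
   1015 [538. 376. 112.] [534. 378.] [127.  48.] 0.1
   1008 [541. 282. 112.] [535. 284.] [ 48. 129.] 90.0
   992 [543. 187. 111.] [537. 189.] [127.  46.] 1.5
ball
   105 [583.  12. 101.] [584.  12.] [23. 25.] 38.9
box
   487 [541.  19.  25.] [548.  19.] [50. 71.] 81.0
tray
   253 [ 669. -327.   11.] [ 620. -281.] [130. 153.] 83.7
   105 [ 533. -209.   12.] [ 535. -210.] [  8. 140.] 84.0
   42 [ 504. -331.   11.] [ 503. -331.] [ 4. 59.] 83.0
   113 [ 404. -220.   12.] [ 409. -235.] [116.  49.] 56.8
tool
   1003 [ 603. -477.   36.] [ 607. -501.] [ 43. 180.] 6.9
   1032 [ 466. -450.   49.] [ 467. -455.] [79. 80.] 39.2
```

Request:
send_rows([
  [[0,0,0],-7.5],
  [[0,0,0],-7.5],
  [[-0.04,-0.0415,0],0],
  [[-0.04,-0.0415,0],0],
  [[-0.04,-0.0415,0],0],
  [[-0.04,-0.0415,0],0],
  [[-0.04,-0.0415,0],0],
  [[-0.04,-0.0415,0],0],
], fingers=1)

```text
time_s: 1.15
tool_pos: [376.8, 256.6, 231.2]
tcp_rot: [[-1.0, -0.0, 0.0], [-0.0, 1.0, 0.0], [-0.0, 0.0, -1.0]]
wrist_force: [0.2, 0.8, -0.7]
width: 0.1
finger_force: 0.0
```

Request:
send_rows([
  [[-0.04,-0.0415,0],0],
  [[-0.04,-0.0415,0],0],
  [[-0.04,-0.0415,0],0],
  [[-0.04,-0.0415,0],0],
  [[-0.04,-0.0415,0],0],
  [[-0.04,-0.0415,0],0],
  [[0,0,0],0],
  [[0,0,0],0],
])

```text
time_s: 2.15
tool_pos: [615.6, 9.4, 230.8]
tcp_rot: [[-1.0, 0.0, -0.001], [0.0, 1.0, 0.0], [0.001, 0.0, -1.0]]
wrist_force: [-0.3, 0.4, -0.2]
width: -0.3
finger_force: 0.0
```

```bash
python3 - <<'E'
from h import *
for c in [(387,218),(438,224),(427,345),(374,338)]: print('tray',plane('top',*c,12).round(0))
im,d=snap('side'); P=cloud('side',d)
# side-view check of the heights: ball, fresh bottles, rolled
z=P[...,2]
for n,b,lo,hi in [('ball',(310,255,335,275),80,115),('bA',(295,215,320,235),112,130),('bB',(372,228,398,245),112,130)]:
    u0,v0,u1,v1=b; q=P[v0:v1,u0:u1].reshape(-1,3); q=q[(q[:,2]>lo)&(q[:,2]<hi)]; print(n,len(q),np.nanmedian(q,0).round(0) if len(q) else '')
E
```

```text
tray [ 698. -224.   12.]
tray [ 687. -351.   12.]
tray [ 391. -320.   12.]
tray [ 404. -194.   12.]
ball 92 [582.  19. 100.]
bA 79 [ 663. -102.  120.]
bB 110 [ 448. -102.  121.]
```

Request:
send_rows([
  [[-0.005,0.002,0.05],0],
  [[0,0,0.05],0],
  [[0,0,0.05],0],
  [[0.02,0.003,0],0],
  [[0.02,0.003,0],0],
  [[0.02,0.003,0],0],
  [[0.018,0.003,0],0],
  [[0,0,0],0],
])

```text
time_s: 3.2
tool_pos: [542.1, 24.4, 82.2]
tcp_rot: [[-1.0, -0.002, 0.001], [-0.002, 1.0, 0.0], [-0.001, 0.0, -1.0]]
wrist_force: [-0.0, 1.0, 0.2]
width: -0.1
finger_force: 0.0
```

Request:
send_rows([
  [[0.007,0,0],0],
  [[0,0,0],0],
  [[-0.02,0,0],0],
  [[0,0,-0.06],0],
  [[0,0.05,-0.03],0],
  [[0,0.06,0],0],
  [[0,0.06,0],0],
  [[0,0,0],0],
], fingers=0.1)

```text
time_s: 4.2
tool_pos: [555.4, 196.9, 170.9]
tcp_rot: [[-1.0, -0.005, -0.0], [-0.005, 1.0, 0.001], [0.0, 0.001, -1.0]]
wrist_force: [-0.0, -0.5, 0.1]
width: 76.8
finger_force: 0.0
```

```bash
python3 - <<'E'
from m import *
for k,a in dict(bottles=(108,130,(320,200,360,340),20),ball=(75,115,(270,235,305,300),10)).items():
    print(k); [print('  ',*r) for r in comp(*a)]
E
```

```text
bottles
   158 [ 661. -109.  120.] [ 662. -109.] [31. 30.] 0.7
   165 [ 448. -106.  120.] [ 449. -107.] [31. 29.] 1.7
ball
   101 [515.  23. 104.] [515.  24.] [23. 25.] 7.2
```

Request:
send_rows([
  [[0,-0.06,0],0],
  [[0,-0.06,0],0],
  [[0,-0.052,0.03],0],
  [[0,0,0.058],0],
  [[0.012,0,0],0],
  [[0.01,0,0],0],
  [[0.009,0,0],0],
  [[0,0,0],0],
], fingers=1)

```text
time_s: 5.25
tool_pos: [533.0, 20.4, 87.0]
tcp_rot: [[-1.0, 0.0, 0.026], [0.0, 1.0, -0.002], [-0.026, -0.002, -1.0]]
wrist_force: [43.5, -3.1, -27.8]
width: -0.1
finger_force: 21.4
```

Request:
send_rows([
  [[-0.03,0,0],0],
  [[0,0,-0.06],0],
  [[0,0.05,-0.03],0],
  [[0,0.06,0],0],
  [[0,0.06,0],0],
  [[0,0,0],0],
  [[0,0,0],0],
  [[0,0,0],0],
], fingers=0.1)

```text
time_s: 6.25
tool_pos: [555.2, 190.0, 174.5]
tcp_rot: [[-1.0, 0.002, 0.002], [0.002, 1.0, 0.0], [-0.002, 0.0, -1.0]]
wrist_force: [-0.3, -0.3, 0.3]
width: 77.2
finger_force: 0.0
```

```bash
python3 - <<'E'
from m import *
for k,a in dict(ball=(75,115,(270,235,305,300),10)).items():
    print(k); [print('  ',*r) for r in comp(*a)]
im,_=snap('top'); cv2.imwrite('pics/mix.png',cv2.resize(im[205:335,90:260,::-1],None,fx=4,fy=4))
E
```

```text
ball
   102 [510.  25. 100.] [510.  25.] [25. 24.] 40.1
```

View pics/mix.png

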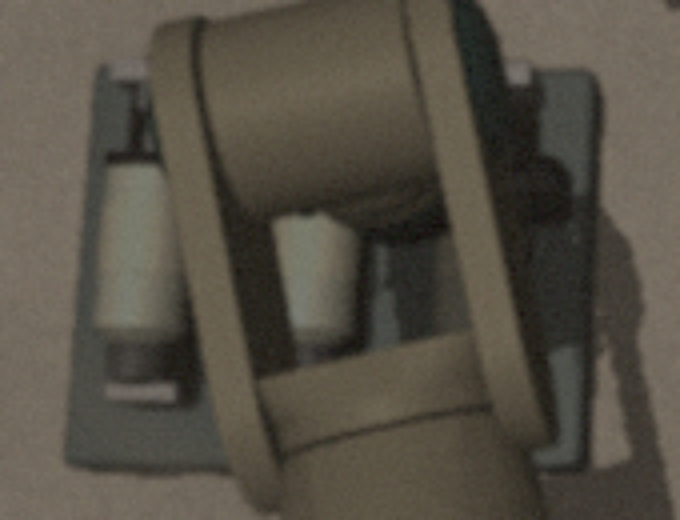

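Request:
send_rows([
  [[0.04,-0.0015,0],-1.2],
  [[0,0,0.03],0],
  [[0,0,0.03],0],
  [[0,0,0.0275],0],
  [[0,0,0.02],0],
  [[0,0,0],0],
  [[0,0,0],0],
  [[0,0,0],0],
])

```text
time_s: 7.35
tool_pos: [515.6, 189.7, 67.2]
tcp_rot: [[-1.0, -0.021, 0.002], [-0.021, 1.0, 0.001], [-0.002, 0.001, -1.0]]
wrist_force: [0.4, 0.3, 0.4]
width: 77.1
finger_force: 0.0
```

Request:
send_rows([
  [[0,0,0],0],
  [[0,0,0],0],
  [[0,0,0],0],
  [[0,0,0],0],
  [[0,0,0],0],
  [[0,0,0],0],
  [[-0.006,0,0],0],
  [[0,0,0],0],
], fingers=1)

```text
time_s: 8.35
tool_pos: [520.1, 188.8, 66.7]
tcp_rot: [[-1.0, -0.021, -0.002], [-0.021, 1.0, -0.002], [0.003, -0.002, -1.0]]
wrist_force: [-9.2, -6.2, 10.3]
width: 48.5
finger_force: 62.0
```

Request:
send_rows([
  [[0,0,-0.015],0],
  [[0,0,-0.02],0],
  [[0,0,-0.03],0],
  [[0,0,-0.05],0],
  [[0,0,-0.05],0],
  [[0,0,0],0],
  [[0,0,0],0],
  [[0,0,0],0],
])

```text
time_s: 9.35
tool_pos: [520.0, 189.6, 228.4]
tcp_rot: [[-1.0, -0.021, -0.004], [-0.021, 1.0, -0.001], [0.004, -0.001, -1.0]]
wrist_force: [0.1, 0.1, -3.2]
width: 48.5
finger_force: 63.3
```

```bash
python3 - <<'E'
from h import *
print(sense()['wrist_force'].round(1),sense()['wrist_torque'].round(2))
im,_=snap('side'); cv2.imwrite('pics/lift.png',im[200:480,150:640,::-1])
E
```

```text
[ 0.1  0.1 -3.2] [-0.02  0.12 -0.03]
```

View pics/lift.png

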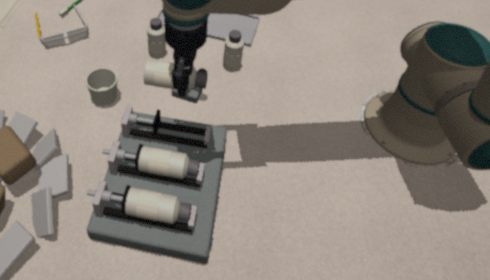

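Request:
send_rows([
  [[0.028,0,0.03],0],
  [[0,0,0.04],0],
  [[0,0,0.04],0],
  [[0,0,0.023],0],
  [[0,0,0],0],
  [[0,0,0],0],
  [[0,0,0],0],
  [[0,0,0],0],
], fingers=0.45)

```text
time_s: 10.4
tool_pos: [493.3, 189.3, 98.8]
tcp_rot: [[-1.0, -0.021, 0.002], [-0.021, 1.0, 0.001], [-0.002, 0.001, -1.0]]
wrist_force: [-0.2, -0.8, -2.9]
width: 48.6
finger_force: 63.1
```

```bash
python3 -c "
from h import *
s=sense();print(s['tool_pos'].round(1),s['wrist_force'].round(1),s['wrist_torque'].round(2),s['width'],s['finger_force'])"
```

```text
[493.3 189.3  98.8] [-0.2 -0.8 -2.9] [-0.06  0.14 -0.  ] 48.59042631248081 63.143359422683716
```

Request:
send_rows([
  [[0,0,0],0],
  [[0,0,0],0],
  [[0,0,0],0],
  [[0,0,0],0],
  [[0,0,0],0],
  [[0,0,0],0],
  [[0,0,0],0],
  [[0,0,0],0],
], fingers=0.43)

```text
time_s: 11.4
tool_pos: [492.9, 189.2, 97.8]
tcp_rot: [[-1.0, -0.021, 0.0], [-0.021, 1.0, 0.0], [-0.0, 0.0, -1.0]]
wrist_force: [-0.7, -0.5, -3.1]
width: 48.9
finger_force: 48.1
```

```bash
python3 -c "
from h import *
s=sense();print(s['tool_pos'].round(1),s['wrist_force'].round(1),s['wrist_torque'].round(2),s['width'],s['finger_force'])"
```

```text
[492.9 189.2  97.8] [-0.7 -0.5 -3.1] [-0.02  0.1   0.03] 48.93428561635566 48.12203586101532
```

Request:
send_rows([
  [[0,0,0],0],
  [[0,0,0],0],
  [[0,0,0],0],
  [[0,0,0],0],
  [[0,0,0],0],
  [[0,0,0],0],
  [[0,0,0],0],
  [[0,0,0],0],
], fingers=0.42)

```text
time_s: 12.4
tool_pos: [492.9, 189.1, 97.9]
tcp_rot: [[-1.0, -0.021, 0.0], [-0.021, 1.0, -0.0], [-0.0, -0.0, -1.0]]
wrist_force: [-0.5, -3.9, 0.5]
width: 49.2
finger_force: 14.0
```

```bash
python3 -c "
from h import *
s=sense();print(s['tool_pos'].round(1),s['wrist_force'].round(1),s['wrist_torque'].round(2),s['width'],s['finger_force'])"
```

```text
[492.9 189.1  97.9] [-0.5 -3.9  0.5] [-0.62  0.23 -0.17] 49.24259391371092 14.005411863327026
```

Request:
send_rows([
  [[0,0,0],0],
  [[0,0,0],0],
  [[0,0,0],0],
  [[0,0,0],0],
  [[0,0,0],0],
  [[0,0,0],0],
  [[0,0,0],0],
  [[0,0,0],0],
], fingers=0.414)

```text
time_s: 13.4
tool_pos: [492.9, 189.2, 97.8]
tcp_rot: [[-1.0, -0.021, 0.0], [-0.021, 1.0, 0.0], [-0.0, 0.0, -1.0]]
wrist_force: [0.0, -0.4, -0.6]
width: 49.8
finger_force: 0.8
```

```bash
python3 -c "
from h import *
s=sense();print(s['tool_pos'].round(1),s['wrist_force'].round(1),s['wrist_torque'].round(2),s['width'],s['finger_force'])"
```

```text
[492.9 189.2  97.8] [ 0.  -0.4 -0.6] [-0.03  0.   -0.  ] 49.77793598587884 0.8078332990407944
```

```bash
python3 - <<'E'
from h import *
im,_=snap('side'); cv2.imwrite('pics/sw.png',cv2.resize(im[290:450,230:400,::-1],None,fx=3,fy=3))
E
```

```text
(no output)
```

View pics/sw.png

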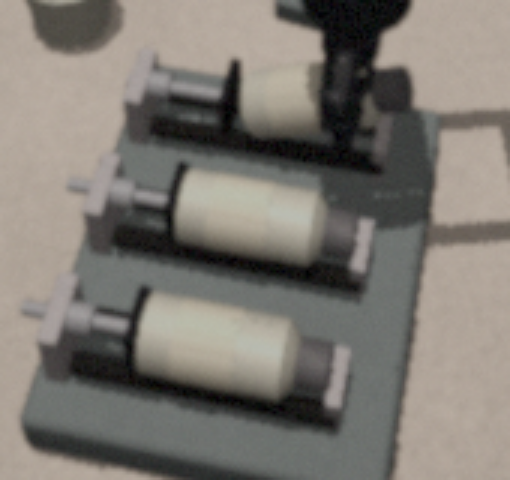

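Request:
send_rows([
  [[0,0,0],0],
  [[0,0,0],0],
  [[0,0,0],0],
  [[0,0,0],0],
  [[0,0,-0.004],0],
  [[0,0,-0.008],0],
  [[0,0,-0.01],0],
  [[0,0,0],0],
], fingers=0.421)

```text
time_s: 14.45
tool_pos: [493.5, 189.4, 121.1]
tcp_rot: [[-1.0, -0.021, 0.002], [-0.021, 1.0, 0.001], [-0.002, 0.001, -1.0]]
wrist_force: [0.8, -0.4, -2.8]
width: 49.9
finger_force: 12.0
```

Request:
send_rows([
  [[0,0,-0.015],0],
  [[0,0,-0.015],0],
  [[0,0,-0.015],0],
  [[0,0,-0.015],0],
  [[0,0,-0.02],0],
  [[0,0,-0.02],0],
  [[0,0,0],0],
  [[0,0,0],0],
])

```text
time_s: 15.45
tool_pos: [492.6, 189.1, 219.1]
tcp_rot: [[-1.0, -0.021, -0.001], [-0.021, 1.0, -0.0], [0.001, -0.0, -1.0]]
wrist_force: [-0.0, -0.4, -2.7]
width: 49.4
finger_force: 12.1
```

```bash
python3 - <<'E'
from h import *
s=sense();print(s['tool_pos'].round(1),s['wrist_force'].round(1),s['wrist_torque'].round(2),s['width'],s['finger_force'])
im,_=snap('side'); cv2.imwrite('pics/sw2.png',cv2.resize(im[200:400,230:430,::-1],None,fx=2,fy=2))
E
```

```text
[492.6 189.1 219.1] [-0.  -0.4 -2.7] [-0.01  0.08 -0.  ] 49.41108054580679 12.09457665681839
```

View pics/sw2.png

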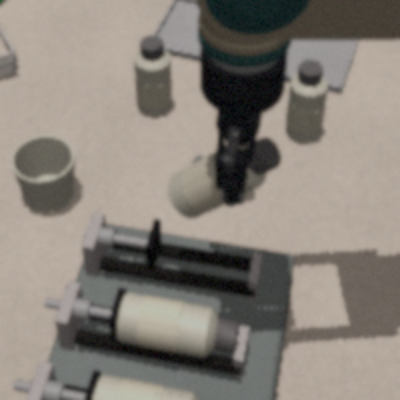

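Request:
send_rows([
  [[0,0,0],0],
  [[0,0,0],0],
  [[0,0,0],0],
  [[0,0,0],0],
  [[0,0,0],0],
  [[0,0,0],0],
  [[0,0,0],0],
  [[0,0,0],0],
], fingers=0.4185)

```text
time_s: 16.5
tool_pos: [492.9, 189.2, 219.8]
tcp_rot: [[-1.0, -0.021, 0.0], [-0.021, 1.0, 0.0], [-0.0, 0.0, -1.0]]
wrist_force: [-0.4, 0.3, -3.1]
width: 49.9
finger_force: 10.0
```

```bash
python3 - <<'E'
from h import *
s=sense();print(s['tool_pos'].round(1),s['wrist_force'].round(1),s['wrist_torque'].round(2),s['width'],s['finger_force'])
E
```

```text
[492.9 189.2 219.8] [-0.4  0.3 -3.1] [ 0.04  0.09 -0.04] 49.856553002776685 10.04914864897728
```

Request:
send_rows([
  [[0,0,0],0],
  [[0,0,0],0],
  [[0,0,0],0],
  [[0,0,0],0],
  [[0,0,0],0],
  [[0,0,0],0],
  [[0,0,0],0],
  [[0,0,0],0],
], fingers=0.4168)

```text
time_s: 17.5
tool_pos: [492.9, 189.2, 219.8]
tcp_rot: [[-1.0, -0.021, 0.0], [-0.021, 1.0, 0.0], [-0.0, 0.0, -1.0]]
wrist_force: [0.2, -0.6, -3.8]
width: 49.8
finger_force: 4.0
```

```bash
python3 - <<'E'
from h import *
s=sense();print(s['tool_pos'].round(1),s['wrist_force'].round(1),s['wrist_torque'].round(2),s['width'],s['finger_force'])
im,d=snap('side');P=cloud('side',d)
# held bottle: bright points near the tool
m=(abs(P[...,0]-s['tool_pos'][0])<110)&(abs(P[...,1]-s['tool_pos'][1])<30)&(P[...,2]>120)&(P[...,2]<s['tool_pos'][2]+10)
m&=(im.min(-1)>75)
q=P[m][:,[0,2]]-s['tool_pos'][[0,2]]; c=q-q.mean(0); w,v=np.linalg.eigh(c.T@c); print(len(q),q.mean(0).round(),q.min(0).round(),q.max(0).round(),v[:,1],np.sqrt(w/len(q)))
E
```

```text
[492.9 189.2 219.8] [ 0.2 -0.6 -3.8] [ 0.    0.   -0.03] 49.8155619534087 3.956304118037224
356 [-20. -27.] [-37. -63.] [14. 10.] [-0.09574327  0.99540606] [11.34742381 20.75810127]
```

Request:
send_rows([
  [[0,0,0],0],
  [[0,0,0],0],
  [[-0.006,-0.02,0],0],
  [[-0.0117,-0.0395,0],0],
  [[-0.0117,-0.0395,0],0],
  [[-0.0117,-0.0395,0],0],
  [[-0.0117,-0.0395,0],0],
  [[-0.0117,-0.0395,0],0],
], fingers=1)

```text
time_s: 18.55
tool_pos: [562.2, -28.2, 219.9]
tcp_rot: [[-1.0, -0.021, 0.0], [-0.021, 1.0, 0.0], [-0.0, 0.0, -1.0]]
wrist_force: [0.5, 0.3, -2.9]
width: 48.2
finger_force: 62.7
```

Request:
send_rows([
  [[-0.0117,-0.0395,0],0],
  [[-0.0117,-0.0395,0],0],
  [[-0.0117,-0.0395,0],0],
  [[-0.0117,-0.0395,0],0],
  [[-0.0117,-0.0395,0],0],
  [[-0.0117,-0.0395,0],0],
  [[-0.006,-0.02,0],0],
  [[0,0,0],0],
])

```text
time_s: 19.55
tool_pos: [643.3, -283.7, 218.5]
tcp_rot: [[-1.0, -0.019, -0.001], [-0.019, 1.0, 0.001], [0.001, 0.001, -1.0]]
wrist_force: [0.0, 0.1, -3.6]
width: 48.2
finger_force: 62.9
```

```bash
python3 - <<'E'
from h import *
s=sense();print(s['tool_pos'].round(1),s['wrist_force'].round(1),s['wrist_torque'].round(2),s['width'],s['finger_force'])
t=s['tool_pos']; u,v=map(int,proj('side',t)); print(u,v)
im,d=snap('side'); cv2.imwrite('pics/tr.png',cv2.resize(im[max(0,v-90):v+90,u-110:u+110,::-1],None,fx=3,fy=3))
E
```

```text
[ 643.3 -283.7  218.5] [ 0.   0.1 -3.6] [ 0.07 -0.03 -0.03] 48.169132453953644 62.87464141845703
326 155
```

View pics/tr.png

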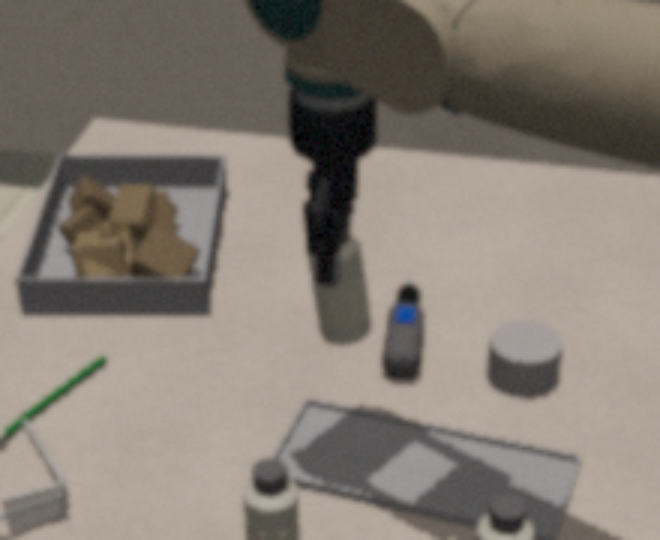

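Request:
send_rows([
  [[-0.014,0,0.03],0],
  [[0,0,0.04],0],
  [[0,0,0.04],0],
  [[0,0,0.025],0],
  [[0,0,0.01],0],
  [[0,0,0.004],0],
  [[0,0,0.004],0],
  [[0,0,0],0],
], fingers=0.42)

```text
time_s: 20.6
tool_pos: [659.1, -281.8, 71.3]
tcp_rot: [[-1.0, -0.022, 0.005], [-0.022, 1.0, -0.001], [-0.005, -0.002, -1.0]]
wrist_force: [-2.3, 3.0, 6.6]
width: 49.5
finger_force: 13.0
```

Request:
send_rows([
  [[0.003,0,0],0],
  [[0.003,0,0],0],
  [[0.003,0,0.001],0],
  [[0.003,0,0],0],
  [[0.003,0,0],0],
  [[0,0,0],0],
  [[0,0,0],0],
  [[0,0,0],0],
])

```text
time_s: 21.6
tool_pos: [644.0, -282.4, 68.1]
tcp_rot: [[-1.0, -0.021, 0.005], [-0.021, 1.0, -0.001], [-0.005, -0.002, -1.0]]
wrist_force: [2.2, 2.7, 6.3]
width: 49.6
finger_force: 13.1
```

```bash
python3 - <<'E'
from h import *
s=sense();print(s['tool_pos'].round(1),s['wrist_force'].round(1),s['wrist_torque'].round(2),s['width'],s['finger_force'])
t=s['tool_pos']; u,v=map(int,proj('side',t)); print(u,v)
im,d=snap('side'); cv2.imwrite('pics/tr2.png',cv2.resize(im[max(0,v-60):v+60,u-80:u+80,::-1],None,fx=3,fy=3))
E
```

```text
[ 644.  -282.4   68.1] [2.2 2.7 6.3] [ 0.42 -0.49 -0.03] 49.586660165663716 13.147623091936111
326 199
```

View pics/tr2.png

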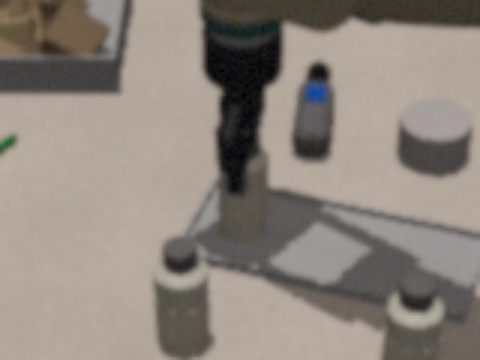

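Request:
send_rows([
  [[0,0,0],0],
  [[0,0,0],0],
  [[0,0,-0.002],0],
  [[0,0,-0.03],0],
  [[0,0,-0.04],0],
  [[0,0,-0.05],0],
  [[0,0,0],0],
  [[0,0,0],0],
], fingers=0.3)

```text
time_s: 22.65
tool_pos: [642.3, -282.3, 187.1]
tcp_rot: [[-1.0, -0.021, -0.001], [-0.021, 1.0, 0.0], [0.001, 0.0, -1.0]]
wrist_force: [-0.3, 0.7, -1.4]
width: 59.6
finger_force: 0.0
```

```bash
python3 - <<'E'
from h import *
im,d=snap('side');P=cloud('side',d); s=sense();t=s['tool_pos']
m=(abs(P[...,0]-644)<60)&(abs(P[...,1]+282)<60)&(P[...,2]>30)&(P[...,2]<130)
q=P[m]; print(len(q),np.median(q,0).round(),q.max(0).round(),q.min(0).round())
q=q[q[:,2]>115]; print(len(q),q.mean(0).round(),q.min(0).round(),q.max(0).round(),t.round())
E
```

```text
469 [ 639. -265.   85.] [ 668. -251.  130.] [ 618. -298.   30.]
78 [ 642. -277.  124.] [ 628. -295.  116.] [ 656. -261.  130.] [ 642. -282.  186.]
```

Request:
send_rows([
  [[0.0106,0.0517,0],0],
  [[0.0106,0.0517,0],0],
  [[0.0106,0.0517,0],0],
  [[0.0106,0.0517,0],0],
  [[0.0106,0.0517,0],0],
  [[0.0106,0.0517,0],0],
  [[0.0106,0.0517,0],0],
  [[0.0106,0.0517,0],0],
], fingers=0.1)

```text
time_s: 23.7
tool_pos: [547.7, 130.9, 185.9]
tcp_rot: [[-1.0, -0.021, -0.003], [-0.021, 1.0, -0.0], [0.003, -0.0, -1.0]]
wrist_force: [0.7, 0.9, 0.1]
width: 77.1
finger_force: 0.0
```

Request:
send_rows([
  [[0.0106,0.0517,0],0],
  [[0.0106,0.0517,0],0],
  [[0.0106,0.0517,0],0],
  [[0,0,0],0],
  [[0,0,0.03],0],
  [[0,0,0.02],0],
  [[0,0,0],0],
  [[0,0,0],0],
])

```text
time_s: 24.7
tool_pos: [514.4, 283.4, 138.3]
tcp_rot: [[-1.0, -0.02, 0.0], [-0.02, 1.0, 0.0], [-0.0, 0.0, -1.0]]
wrist_force: [0.2, 0.2, -0.5]
width: 76.9
finger_force: 0.0
```

Request:
send_rows([
  [[0.001,0.0005,0.03],0],
  [[0,0,0.025],0],
  [[0,0,0.016],0],
  [[0,0,0],0],
  [[0,0,0],0],
  [[0,0,0],0],
  [[0,0,0],0],
  [[0,0,0],0],
])

```text
time_s: 25.7
tool_pos: [513.1, 284.4, 67.1]
tcp_rot: [[-1.0, -0.021, 0.0], [-0.021, 1.0, 0.0], [-0.0, 0.0, -1.0]]
wrist_force: [-0.0, 0.2, -0.9]
width: 76.6
finger_force: 0.0
```

Request:
send_rows([
  [[0,0,0],0],
  [[0,0,0],0],
  [[0,0,0],0],
  [[0,0,0],0],
  [[0,0,0],0],
  [[0,0,0],0],
  [[-0.006,0,0],0],
  [[0,0,0],0],
], fingers=1)

```text
time_s: 26.7
tool_pos: [518.1, 283.9, 67.2]
tcp_rot: [[-1.0, -0.021, -0.003], [-0.021, 1.0, -0.001], [0.003, -0.001, -1.0]]
wrist_force: [-7.8, -5.4, 8.1]
width: 49.0
finger_force: 62.2
```

Request:
send_rows([
  [[0,0,-0.015],0],
  [[0,0,-0.02],0],
  [[0,0,-0.03],0],
  [[0,0,-0.045],0],
  [[0,0,-0.045],0],
  [[0,0,0],0],
  [[0,0,0],0],
  [[0,0,0],0],
])

```text
time_s: 27.7
tool_pos: [518.2, 284.1, 219.1]
tcp_rot: [[-1.0, -0.021, -0.004], [-0.021, 1.0, -0.002], [0.004, -0.002, -1.0]]
wrist_force: [0.2, -0.4, -3.6]
width: 48.9
finger_force: 63.2
```

Request:
send_rows([
  [[0,0,0],0],
  [[0,0,0],0],
  [[0,0,0],0],
  [[0,0,0],0],
  [[0,0,0],0],
  [[0,0,0],0],
  [[0,0,0],0],
  [[0,0,0],0],
], fingers=0.4195)

```text
time_s: 28.7
tool_pos: [519.0, 284.4, 221.8]
tcp_rot: [[-1.0, -0.021, 0.0], [-0.021, 1.0, 0.0], [-0.0, 0.0, -1.0]]
wrist_force: [-0.2, -0.5, -2.3]
width: 49.4
finger_force: 13.2
```

```bash
cat > st.py <<'E'
from h import *
def st():
    s=sense();print(s['tool_pos'].round(1),s['wrist_force'].round(1),s['wrist_torque'].round(2),round(s['width'],2),round(float(s['finger_force']),1)); return s
def held():
    "axis of the held pale body in the tool's x-z plane, from the side camera"
    s=st(); t=s['tool_pos']; im,d=snap('side'); P=cloud('side',d)
    m=(abs(P[...,0]-t[0])<110)&(abs(P[...,1]-t[1])<32)&(P[...,2]>t[2]-110)&(P[...,2]<t[2]+25)&(im[...,0].astype(int)>65)&(im[...,0].astype(int)-im[...,2]>8)
    q=P[m][:,[0,2]]-t[[0,2]]
    r=cv2.minAreaRect(q.astype(np.float32)); print(len(q),'rect',np.round(r[0]),np.round(r[1]),round(r[2],1),'min',q.min(0).round(),'max',q.max(0).round())
E
python3 -c "
from st import *
held()"
```

```text
[519.  284.4 221.8] [-0.2 -0.5 -2.3] [0.07 0.1  0.06] 49.38 13.2
475 rect [ 35. -29.] [ 47. 156.] 33.6 min [ -28. -107.] max [61. 25.]
```

Request:
send_rows([
  [[0,0,0],0],
  [[0,0,0],0],
  [[0,0,0],0],
  [[0,0,0],0],
  [[0,0,0],0],
  [[0,0,0],0],
  [[0,0,0],0],
  [[0,0,0],0],
], fingers=0.418)

```text
time_s: 29.75
tool_pos: [519.0, 284.4, 221.8]
tcp_rot: [[-1.0, -0.021, -0.0], [-0.021, 1.0, 0.0], [0.0, 0.0, -1.0]]
wrist_force: [-0.7, 0.1, -3.3]
width: 49.7
finger_force: 8.5
```

```bash
python3 -c "
from st import *
held()"
```

```text
[519.  284.4 221.8] [-0.7  0.1 -3.3] [ 0.01  0.07 -0.  ] 49.72 8.5
487 rect [19. -2.] [ 44. 100.] 37.9 min [-28. -43.] max [61. 25.]
```

Request:
send_rows([
  [[0,0,0],0],
  [[0,0,0],0],
  [[0,0,0],0],
  [[0,0,0],0],
  [[0,0,0],0],
  [[0,0,0],0],
  [[0,0,0],0],
  [[0,0,0],0],
], fingers=0.4171)

```text
time_s: 30.8
tool_pos: [519.0, 284.4, 221.8]
tcp_rot: [[-1.0, -0.021, 0.0], [-0.021, 1.0, 0.0], [-0.0, 0.0, -1.0]]
wrist_force: [-0.2, -0.5, -3.1]
width: 49.7
finger_force: 5.7
```

```bash
python3 -c "
from st import *
held()"
```

```text
[519.  284.4 221.8] [-0.2 -0.5 -3.1] [-0.02  0.01 -0.04] 49.72 5.7
418 rect [13. -7.] [46. 91.] 26.2 min [-28. -50.] max [51. 25.]
```

Request:
send_rows([
  [[0,0,0],0],
  [[0,0,0],0],
  [[0,0,0],0],
  [[0,0,0],0],
  [[0,0,0],0],
  [[0,0,0],0],
  [[0,0,0],0],
  [[0,0,0],0],
], fingers=0.4166)

```text
time_s: 31.85
tool_pos: [519.0, 284.5, 221.8]
tcp_rot: [[-1.0, -0.021, 0.0], [-0.021, 1.0, 0.0], [-0.0, 0.0, -1.0]]
wrist_force: [-0.0, 0.2, -3.0]
width: 49.7
finger_force: 4.0
```

```bash
python3 -c "
from st import *
held()
s=sense(); u,v=map(int,proj('side',s['tool_pos'])); im,_=snap('side'); cv2.imwrite('pics/h1.png',cv2.resize(im[v-70:v+70,u-80:u+80,::-1],None,fx=3,fy=3))"
```

```text
[519.  284.5 221.8] [-0.   0.2 -3. ] [ 0.01 -0.02  0.  ] 49.7 4.0
423 rect [  3. -13.] [49. 84.] 9.3 min [-26. -57.] max [33. 25.]
```

View pics/h1.png

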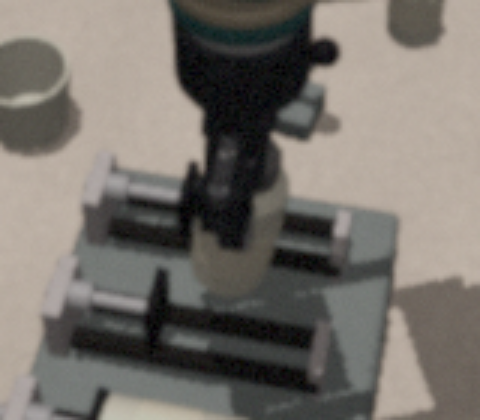

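Request:
send_rows([
  [[0,0,0],0],
  [[0,0,0],0],
  [[0,-0.0285,0],0],
  [[0,-0.05,0],0],
  [[0,-0.05,0],0],
  [[0,-0.05,0],0],
  [[0,-0.05,0],0],
  [[-0.002,-0.05,0],0],
], fingers=1)

```text
time_s: 32.95
tool_pos: [526.6, 4.5, 222.1]
tcp_rot: [[-1.0, -0.021, 0.001], [-0.021, 1.0, 0.0], [-0.001, 0.0, -1.0]]
wrist_force: [1.0, -0.4, -1.6]
width: 48.4
finger_force: 62.9
```

Request:
send_rows([
  [[0,-0.05,0],0],
  [[0,-0.05,0],0],
  [[0,-0.05,0],0],
  [[0,-0.05,0],0],
  [[0,-0.05,0],0],
  [[0,-0.0285,0],0],
  [[0,0,0.02],0],
  [[0,0,0.03],0],
])

```text
time_s: 33.95
tool_pos: [533.0, -273.3, 172.2]
tcp_rot: [[-1.0, -0.02, 0.002], [-0.02, 1.0, -0.001], [-0.002, -0.001, -1.0]]
wrist_force: [0.3, -0.1, -3.6]
width: 48.2
finger_force: 63.2
```

```bash
python3 -c "
from st import *
held()"
```

```text
[ 533.  -273.3  172.2] [ 0.3 -0.1 -3.6] [-0.01  0.03  0.03] 48.21 63.2
509 rect [ 43. -38.] [ 89. 182.] 63.3 min [ -28. -110.] max [110.  25.]
```

Request:
send_rows([
  [[0,0,0.035],0],
  [[0,0,0.035],0],
  [[0,0,0.02],0],
  [[0,0,0.008],0],
  [[0,0,0.004],0],
  [[0,0,0.004],0],
  [[0,0,0],0],
  [[0,0,0],0],
], fingers=0.42)

```text
time_s: 35.0
tool_pos: [533.8, -272.9, 67.8]
tcp_rot: [[-1.0, -0.021, 0.003], [-0.021, 1.0, -0.002], [-0.003, -0.002, -1.0]]
wrist_force: [1.3, 1.2, 7.0]
width: 49.8
finger_force: 13.8
```

Request:
send_rows([
  [[-0.003,0,0],0],
  [[-0.003,0,0],0],
  [[-0.003,0,0],0],
  [[-0.003,0,0.001],0],
  [[0,0,0.001],0],
  [[0,0,0],0],
  [[0,0,0],0],
  [[0,0,0],0],
])

```text
time_s: 36.0
tool_pos: [545.5, -272.4, 64.7]
tcp_rot: [[-1.0, -0.021, 0.002], [-0.021, 1.0, -0.001], [-0.002, -0.001, -1.0]]
wrist_force: [0.5, -1.1, 6.9]
width: 49.8
finger_force: 14.3
```

```bash
python3 -c "
from st import *
st()
s=sense(); u,v=map(int,proj('side',s['tool_pos'])); im,_=snap('side'); cv2.imwrite('pics/h2.png',cv2.resize(im[v-60:v+60,u-80:u+80,::-1],None,fx=3,fy=3))"
```

```text
[ 545.5 -272.4   64.7] [ 0.5 -1.1  6.9] [-0.11 -0.12  0.02] 49.85 14.3
```

View pics/h2.png

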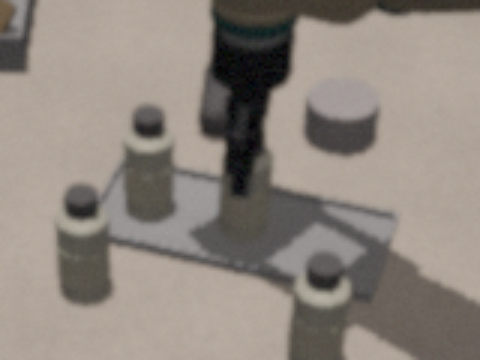

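Request:
send_rows([
  [[0,0,0],0],
  [[0,0,0],0],
  [[0,0,-0.002],0],
  [[0,0,-0.03],0],
  [[0,0,-0.04],0],
  [[0,0,-0.05],0],
  [[0.0016,0.0302,0],0],
  [[0.0016,0.0542,0],0],
], fingers=0.3)

```text
time_s: 37.05
tool_pos: [539.6, -188.0, 186.2]
tcp_rot: [[-1.0, -0.018, 0.001], [-0.018, 1.0, -0.0], [-0.001, -0.0, -1.0]]
wrist_force: [0.4, 1.6, -0.0]
width: 59.4
finger_force: 0.0
```

Request:
send_rows([
  [[0.0016,0.0542,0],0],
  [[0.0016,0.0542,0],0],
  [[0.0016,0.0542,0],0],
  [[0.0016,0.0542,0],0],
  [[0.0016,0.0542,0],0],
  [[0.0016,0.0542,0],0],
  [[0.0016,0.0542,0],0],
  [[0.0016,0.0542,0],0],
], fingers=0.1)

```text
time_s: 38.05
tool_pos: [517.4, 247.2, 185.8]
tcp_rot: [[-1.0, -0.021, 0.0], [-0.021, 1.0, 0.0], [-0.0, 0.0, -1.0]]
wrist_force: [1.0, -0.6, -0.3]
width: 76.7
finger_force: 0.0
```

Request:
send_rows([
  [[0.0016,0.0542,0],0],
  [[0.0016,0.0542,0],0],
  [[0,0.024,0],0],
  [[0,0,0],0],
  [[0,0,0.03],0],
  [[0,0,0.02],0],
  [[0,0,0],0],
  [[0,0,0],0],
])

```text
time_s: 39.05
tool_pos: [512.3, 377.6, 136.9]
tcp_rot: [[-1.0, -0.02, 0.001], [-0.02, 1.0, 0.001], [-0.001, 0.001, -1.0]]
wrist_force: [-0.5, 0.3, 1.3]
width: 76.8
finger_force: 0.0
```

```bash
python3 - <<'E'
from m import *
s=sense(); print(s['tool_pos'].round(1))
for k,a in dict(tray=(110,135,(375,215,440,350),15),fresh=(108,130,(320,200,372,340),20)).items():
    print(k); [print('  ',*r) for r in comp(*a)]
E
```

```text
[512.4 377.8 137.4]
tray
   168 [ 642. -280.  123.] [ 643. -281.] [31. 31.] 33.3
   169 [ 542. -271.  123.] [ 543. -271.] [30. 31.] 45.2
fresh
   157 [ 677. -152.  120.] [ 678. -152.] [31. 30.] 29.9
   167 [ 448. -106.  120.] [ 448. -107.] [31. 29.] 0.2
```

Request:
send_rows([
  [[0,0,0.03],0],
  [[0,0,0.025],0],
  [[0,0,0.015],0],
  [[0,0,0],0],
  [[0,0,0],0],
  [[0,0,0],0],
  [[0,0,0],0],
  [[0,0,0],0],
])

```text
time_s: 40.1
tool_pos: [511.9, 377.8, 66.1]
tcp_rot: [[-1.0, -0.021, 0.0], [-0.021, 1.0, 0.0], [-0.0, 0.0, -1.0]]
wrist_force: [0.1, -0.1, -0.8]
width: 76.5
finger_force: 0.0
```

Request:
send_rows([
  [[0,0,0],0],
  [[0,0,0],0],
  [[0,0,0],0],
  [[0,0,0],0],
  [[0,0,0],0],
  [[0,0,0],0],
  [[-0.006,0,0],0],
  [[0,0,0],0],
], fingers=1)

```text
time_s: 41.1
tool_pos: [516.6, 378.4, 66.2]
tcp_rot: [[-1.0, -0.022, -0.003], [-0.022, 1.0, 0.0], [0.003, 0.0, -1.0]]
wrist_force: [-9.3, 3.5, 6.6]
width: 48.8
finger_force: 62.9
```

Request:
send_rows([
  [[0,0,-0.015],0],
  [[0,0,-0.02],0],
  [[0,0,-0.03],0],
  [[0,0,-0.045],0],
  [[0,0,-0.045],0],
  [[0,0,0],0],
  [[0,0,0],0],
  [[0,0,0],0],
])

```text
time_s: 42.1
tool_pos: [517.1, 377.1, 217.5]
tcp_rot: [[-1.0, -0.021, -0.004], [-0.021, 1.0, -0.003], [0.005, -0.003, -1.0]]
wrist_force: [0.8, -0.9, -4.2]
width: 48.8
finger_force: 63.6
```

Request:
send_rows([
  [[0,0,0],0],
  [[0,0,0],0],
  [[0,0,0],0],
  [[0,0,0],0],
  [[0,0,0],0],
  [[0,0,0],0],
  [[0,0,0],0],
  [[0,0,0],0],
], fingers=0.4195)

```text
time_s: 43.1
tool_pos: [517.8, 377.9, 220.8]
tcp_rot: [[-1.0, -0.021, 0.0], [-0.021, 1.0, 0.0], [-0.0, 0.0, -1.0]]
wrist_force: [-0.3, -0.3, -3.9]
width: 49.5
finger_force: 12.0
```

Request:
send_rows([
  [[0,0,0],0],
  [[0,0,0],0],
  [[0,0,0],0],
  [[0,0,0],0],
  [[0,0,0],0],
  [[0,0,0],0],
  [[0,0,0],0],
  [[0,0,0],0],
], fingers=0.418)

```text
time_s: 44.1
tool_pos: [517.8, 377.8, 220.9]
tcp_rot: [[-1.0, -0.021, 0.0], [-0.021, 1.0, 0.0], [-0.0, 0.0, -1.0]]
wrist_force: [-0.3, -0.6, -4.3]
width: 49.6
finger_force: 7.7
```

Request:
send_rows([
  [[0,0,0],0],
  [[0,0,0],0],
  [[0,0,0],0],
  [[0,0,0],0],
  [[0,0,0],0],
  [[0,0,0],0],
  [[0,0,0],0],
  [[0,0,0],0],
], fingers=0.4171)

```text
time_s: 45.1
tool_pos: [517.8, 377.8, 220.8]
tcp_rot: [[-1.0, -0.021, 0.0], [-0.021, 1.0, 0.0], [-0.0, 0.0, -1.0]]
wrist_force: [-0.7, 0.2, -3.4]
width: 49.7
finger_force: 5.3
```

```bash
python3 -c "
from st import *
held()"
```

```text
[517.8 377.8 220.8] [-0.7  0.2 -3.4] [-0.   -0.02 -0.01] 49.72 5.3
397 rect [ -1. -15.] [46. 86.] 8.3 min [-26. -57.] max [26. 25.]
```

Request:
send_rows([
  [[0,0,0],0],
  [[0,0,0],0],
  [[0.004,-0.025,0],0],
  [[0.007,-0.0456,0],0],
  [[0.007,-0.0456,0],0],
  [[0.007,-0.0456,0],0],
  [[0.007,-0.0456,0],0],
  [[0.007,-0.0456,0],0],
], fingers=1)

```text
time_s: 46.15
tool_pos: [483.8, 122.7, 221.1]
tcp_rot: [[-1.0, -0.021, 0.001], [-0.021, 1.0, 0.0], [-0.001, 0.0, -1.0]]
wrist_force: [0.0, 0.2, -3.2]
width: 48.7
finger_force: 63.3
```

Request:
send_rows([
  [[0.007,-0.0456,0],0],
  [[0.007,-0.0456,0],0],
  [[0.007,-0.0456,0],0],
  [[0.007,-0.0456,0],0],
  [[0.007,-0.0456,0],0],
  [[0.007,-0.0456,0],0],
  [[0.007,-0.0456,0],0],
  [[0.007,-0.0456,0],0],
])

```text
time_s: 47.15
tool_pos: [435.4, -243.3, 221.1]
tcp_rot: [[-1.0, -0.021, 0.001], [-0.021, 1.0, -0.0], [-0.001, -0.0, -1.0]]
wrist_force: [1.0, 0.1, -3.9]
width: 48.8
finger_force: 63.3
```

Request:
send_rows([
  [[0.0025,-0.02,0],0],
  [[0,0,0.02],0],
  [[0,0,0.035],0],
  [[0,0,0.035],0],
  [[0,0,0.02],0],
  [[0,0,0.015],0],
  [[0,0,0],0],
  [[0,0,0],0],
])

```text
time_s: 48.15
tool_pos: [434.3, -262.1, 96.9]
tcp_rot: [[-1.0, -0.021, 0.002], [-0.021, 1.0, -0.001], [-0.002, -0.001, -1.0]]
wrist_force: [0.3, 0.1, -3.8]
width: 49.1
finger_force: 63.7
```

Request:
send_rows([
  [[0,0,0.015],0],
  [[0,0,0.008],0],
  [[0,0,0.004],0],
  [[0,0,0.004],0],
  [[0,0,0],0],
  [[0,0,0],0],
  [[0,0,0],0],
  [[0,0,0],0],
], fingers=0.42)

```text
time_s: 49.15
tool_pos: [434.6, -262.1, 66.0]
tcp_rot: [[-1.0, -0.021, 0.002], [-0.021, 1.0, -0.001], [-0.002, -0.001, -1.0]]
wrist_force: [1.4, 2.7, 6.7]
width: 49.8
finger_force: 14.3
```

Request:
send_rows([
  [[-0.003,0,0],0],
  [[-0.003,0,0],0],
  [[-0.003,0,0],0],
  [[-0.003,0,0.001],0],
  [[0,0,0.001],0],
  [[0,0,0],0],
  [[0,0,0],0],
  [[0,0,0],0],
])

```text
time_s: 50.15
tool_pos: [446.2, -261.9, 64.4]
tcp_rot: [[-1.0, -0.021, 0.001], [-0.021, 1.0, -0.001], [-0.001, -0.001, -1.0]]
wrist_force: [-5.4, 2.7, 12.7]
width: 49.5
finger_force: 15.2
```

```bash
python3 -c "
from st import *
st()
s=sense(); u,v=map(int,proj('side',s['tool_pos'])); im,_=snap('side'); cv2.imwrite('pics/h3.png',cv2.resize(im[v-60:v+60,u-80:u+80,::-1],None,fx=3,fy=3))"
```

```text
[ 446.2 -261.9   64.4] [-5.4  2.7 12.7] [0.59 0.86 0.02] 49.45 15.2
```

View pics/h3.png

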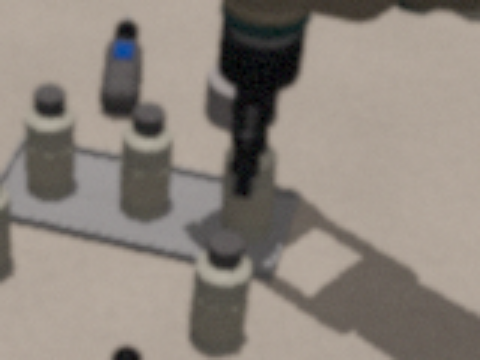

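Request:
send_rows([
  [[0.002,0,0],0],
  [[0,0,0],0],
  [[0,0,0],0],
  [[0,0,-0.002],0],
  [[0,0,-0.03],0],
  [[0,0,-0.04],0],
  [[0,0,-0.05],0],
  [[0,0,0],0],
], fingers=0.3)

```text
time_s: 51.2
tool_pos: [445.4, -262.8, 189.7]
tcp_rot: [[-1.0, -0.021, 0.007], [-0.021, 1.0, -0.005], [-0.007, -0.005, -1.0]]
wrist_force: [0.3, 0.0, -0.7]
width: 59.9
finger_force: 0.0
```

Request:
send_rows([
  [[0,0.05,0],0],
  [[0,0.05,0],0],
  [[0,0.05,0],0],
  [[0,0,0],0],
  [[0,0,0],0],
  [[0,0,0],0],
  [[0,0,0],0],
  [[0,0,0],0],
], fingers=0.1)

```text
time_s: 52.2
tool_pos: [440.5, -112.2, 184.7]
tcp_rot: [[-1.0, -0.02, -0.0], [-0.02, 1.0, 0.0], [0.0, 0.0, -1.0]]
wrist_force: [-0.0, 0.7, 0.3]
width: 77.0
finger_force: 0.0
```

```bash
python3 - <<'E'
from st import *
st()
im,d=snap('side'); P=cloud('side',d); z=P[...,2]
m=((z>113)&(z<130)&(P[...,1]<-60)&(P[...,0]>380)&(P[...,0]<720)).astype(np.uint8)
n,l,s,_=cv2.connectedComponentsWithStats(m)
for i in range(1,n):
    if s[i,4]>15:
        q=P[l==i]; k=q[:,2]>np.percentile(q[:,2],50); print(s[i,4],q[k].mean(0).round(),q[:,2].max().round())
E
```

```text
[ 440.5 -112.2  184.7] [-0.   0.7  0.3] [-0.04 -0.03  0.02] 76.98 0.0
176 [  550. -1991.   126.] 130.0
83 [ 644. -280.  126.] 130.0
85 [ 544. -269.  126.] 129.0
85 [ 678. -150.  122.] 125.0
102 [ 449. -105.  122.] 126.0
```

```bash
python3 - <<'E'
from m import *
for r in comp(110,135,(375,215,440,350),15): print(*r)
P0=P; m=(abs(P[...,0]-446)<60)&(abs(P[...,1]+262)<45)&(P[...,2]>30); q=P[m]; print(len(q),q.mean(0),q.max(0))
E
```

```text
164 [ 642. -281.  123.] [ 643. -281.] [32. 30.] 22.0
166 [ 542. -271.  123.] [ 543. -271.] [30. 30.] 46.8
174 [ 438. -260.  123.] [ 438. -260.] [30. 30.] 88.9
409 [ 435.09454664 -257.92636753  105.40145745] [ 461.45082453 -236.80795043  130.40915535]
```

Request:
send_rows([
  [[-0.008,0.006,0],0],
  [[0,0,0.04],0],
  [[0,0,0.04],0],
  [[0,0,0.03],0],
  [[0,0,0.02],0],
  [[0,0,0],0],
  [[0,0,0],0],
  [[0,0,0],0],
])

```text
time_s: 53.3
tool_pos: [449.2, -105.7, 56.0]
tcp_rot: [[-1.0, -0.021, 0.002], [-0.021, 1.0, -0.001], [-0.002, -0.001, -1.0]]
wrist_force: [-0.2, 0.3, -0.2]
width: 76.5
finger_force: 0.0
```

Request:
send_rows([
  [[0,0,0],0],
  [[0,0,0],0],
  [[0,0,0],0],
  [[0,0,0],0],
  [[0,0,0],0],
  [[0,0,0],0],
  [[0,0,0],0],
  [[0,0,-0.01],0],
], fingers=1)

```text
time_s: 54.3
tool_pos: [447.5, -105.2, 64.0]
tcp_rot: [[-1.0, -0.021, -0.003], [-0.021, 1.0, 0.001], [0.003, 0.001, -1.0]]
wrist_force: [0.1, -0.3, -2.7]
width: 48.8
finger_force: 62.2
```

Request:
send_rows([
  [[-0.02,0,0],0],
  [[-0.02,0,0],0],
  [[-0.02,0,0],0],
  [[0,0,0.008],0],
  [[0,0,0.003],0],
  [[0,0,0.001],0],
  [[0,0,0],0],
  [[0,0,0],0],
])

```text
time_s: 55.3
tool_pos: [508.7, -104.4, 55.1]
tcp_rot: [[-1.0, -0.021, 0.003], [-0.021, 1.0, -0.0], [-0.003, -0.0, -1.0]]
wrist_force: [-3.7, 1.3, 13.4]
width: 48.8
finger_force: 63.9
```

Request:
send_rows([
  [[0,0,0],0],
  [[0,0,0],0],
  [[0.007,0,-0.002],0],
  [[0.007,0,-0.001],0],
  [[0.007,0,-0.0005],0],
  [[0.007,0,0],0],
  [[0.007,0,0.0005],0],
  [[0.007,0,0.001],0],
], fingers=0.419)

```text
time_s: 56.3
tool_pos: [465.9, -105.1, 54.7]
tcp_rot: [[-1.0, -0.021, 0.0], [-0.021, 1.0, 0.0], [-0.0, 0.0, -1.0]]
wrist_force: [-0.5, -0.4, -1.9]
width: 49.8
finger_force: 12.7
```

```bash
python3 -c "
from st import *
st()
s=sense(); u,v=map(int,proj('side',s['tool_pos'])); im,_=snap('side'); cv2.imwrite('pics/l1.png',cv2.resize(im[v-60:v+60,u-80:u+80,::-1],None,fx=3,fy=3))"
```

```text
[ 465.9 -105.1   54.7] [-0.5 -0.4 -1.9] [-0.06  0.02 -0.02] 49.83 12.7
```

View pics/l1.png

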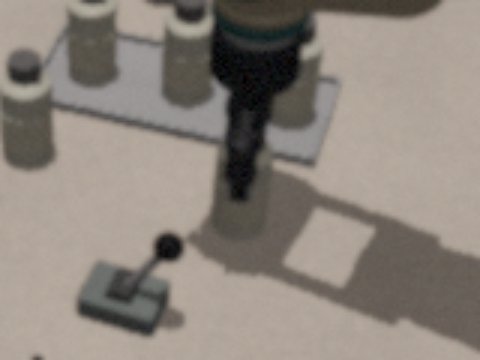

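Request:
send_rows([
  [[0,0,0],0],
  [[0,0,0],0],
  [[0,0,0],0],
  [[0,0,-0.03],0],
  [[0,0,-0.045],0],
  [[0,0,-0.045],0],
  [[0,0,-0.04],0],
  [[-0.005,0.03,0],0],
], fingers=1)

```text
time_s: 57.35
tool_pos: [472.3, -76.1, 218.6]
tcp_rot: [[-1.0, -0.018, 0.007], [-0.018, 1.0, -0.002], [-0.007, -0.002, -1.0]]
wrist_force: [0.1, 0.2, -2.5]
width: 49.2
finger_force: 62.9
```

Request:
send_rows([
  [[-0.007,0.046,0],0],
  [[-0.007,0.046,0],0],
  [[-0.007,0.046,0],0],
  [[-0.007,0.046,0],0],
  [[-0.007,0.046,0],0],
  [[-0.002,0.032,0],0],
  [[0,0,0],0],
  [[0,0,0],0],
])

```text
time_s: 58.35
tool_pos: [502.3, 187.2, 214.5]
tcp_rot: [[-1.0, -0.021, -0.001], [-0.021, 1.0, -0.0], [0.001, -0.0, -1.0]]
wrist_force: [0.3, 0.0, -2.1]
width: 49.1
finger_force: 63.0
```

```bash
python3 - <<'E'
from st import *
held()
E
```

```text
[502.3 187.2 214.5] [ 0.3  0.  -2.1] [-0.01  0.03 -0.  ] 49.11 63.0
478 rect [ 13. -48.] [ 70. 164.] 29.3 min [ -26. -107.] max [83. 25.]
```

Request:
send_rows([
  [[0,0.001,0.03],0],
  [[0,0,0.03],0],
  [[0,0,0.018],0],
  [[0,0,0.009],0],
  [[0,0,0],0],
  [[0,0,0],0],
  [[0,0,0],0],
  [[0,0,0],0],
])

```text
time_s: 59.4
tool_pos: [502.5, 188.8, 128.3]
tcp_rot: [[-1.0, -0.021, 0.001], [-0.021, 1.0, 0.0], [-0.001, 0.0, -1.0]]
wrist_force: [-0.3, 0.2, -2.7]
width: 48.7
finger_force: 63.0
```

```bash
python3 - <<'E'
from st import *
s=st(); t=s['tool_pos']
im,d=snap('side'); P=cloud('side',d)
m=(abs(P[...,0]-t[0])<80)&(abs(P[...,1]-188)<40)&(P[...,2]>72)&(P[...,2]<120)
q=P[m]; 
for a in range(72,120,8):
    k=q[(q[:,2]>=a)&(q[:,2]<a+8)&(im[m][:,0][:]>70 if False else (q[:,2]>=a))]; print(a,len(k),k[:,0].min().round(),k[:,0].max().round())
E
```

```text
[502.5 188.8 128.3] [-0.3  0.2 -2.7] [-0.02 -0.02 -0.  ] 48.74 63.0
72 63 463.0 581.0
80 135 463.0 582.0
88 60 477.0 581.0
96 61 476.0 582.0
104 66 477.0 581.0
112 88 477.0 582.0
```

Request:
send_rows([
  [[0,0,0.001],0],
  [[0,0,0],0],
  [[0.004,0,0],0],
  [[0.009,0,-0.0025],0],
  [[0.009,0,-0.0017],0],
  [[0.009,0,0],0],
  [[0.0093,0,0.0005],0],
  [[0,0,0],0],
], fingers=0.42)

```text
time_s: 60.45
tool_pos: [461.4, 188.1, 130.9]
tcp_rot: [[-1.0, -0.021, 0.0], [-0.021, 1.0, 0.001], [-0.0, 0.001, -1.0]]
wrist_force: [1.2, -0.1, -1.1]
width: 49.7
finger_force: 16.0
```

```bash
cat > prof.py <<'E'
from st import *
def prof(y,lo=60,hi=160):
    s=st(); t=s['tool_pos']; im,d=snap('side'); P=cloud('side',d)
    im=im.astype(int)
    m=(abs(P[...,0]-t[0])<150)&(abs(P[...,1]-y)<40)&(P[...,2]>lo)&(P[...,2]<hi)&(im[...,0]-im[...,2]>10)&(im[...,0]>60)
    q=P[m]; r=cv2.minAreaRect(q[:,[0,2]].astype(np.float32)); print(len(q),np.round(r[0]),np.round(r[1]),round(r[2]))
    for a in range(lo,hi,10):
        k=q[(q[:,2]>=a)&(q[:,2]<a+10)]
        if len(k)>3: print(a,len(k),np.percentile(k[:,0],[3,97]).round())
E
python3 -c "
from prof import *
prof(188)"
```

```text
[461.4 188.1 130.9] [ 1.2 -0.1 -1.1] [-0.01 -0.27  0.02] 49.66 16.0
442 [501. 113.] [ 72. 155.] 65
90 39 [481. 570.]
100 68 [473. 577.]
110 90 [469. 585.]
120 72 [473. 509.]
130 60 [475. 504.]
140 55 [446. 499.]
150 52 [437. 493.]
```

Request:
send_rows([
  [[0.009,0,0.0022],0],
  [[0.0086,0,0.0032],0],
  [[0.008,0,0.0043],0],
  [[0.0077,0,0.0053],0],
  [[0.0065,0,0.0063],0],
  [[0.006,0,0.007],0],
  [[0,0,0],0],
  [[0,0,0],0],
])

```text
time_s: 61.5
tool_pos: [415.9, 186.8, 101.8]
tcp_rot: [[-1.0, -0.021, -0.001], [-0.021, 1.0, -0.0], [0.001, -0.0, -1.0]]
wrist_force: [-0.3, -0.2, -0.5]
width: 49.2
finger_force: 13.8
```

```bash
python3 -c "
from prof import *
prof(188)"
```

```text
[415.9 186.8 101.8] [-0.3 -0.2 -0.5] [0.02 0.09 0.03] 49.2 13.8
762 [450. 120.] [ 57. 147.] 64
60 4 [501. 506.]
100 15 [461. 492.]
110 99 [416. 497.]
120 202 [436. 500.]
130 243 [379. 487.]
140 185 [381. 462.]
150 9 [385. 438.]
```

Request:
send_rows([
  [[0.003,0,0.006],0],
  [[0.003,0,0.006],0],
  [[0.001,0,0.005],0],
  [[0,0,0.002],0],
  [[0,0,0],0],
  [[0,0,0],0],
  [[0,0,0],0],
  [[0,0,0],0],
])

```text
time_s: 62.55
tool_pos: [409.2, 186.7, 83.2]
tcp_rot: [[-1.0, -0.021, 0.0], [-0.021, 1.0, 0.0], [-0.0, 0.0, -1.0]]
wrist_force: [-2.2, -0.0, 1.1]
width: 49.5
finger_force: 14.2
```

```bash
python3 -c "
from prof import *
prof(188)"
```

```text
[409.2 186.7  83.2] [-2.2 -0.   1.1] [-0.02  0.21  0.02] 49.49 14.2
757 [440. 115.] [ 64. 137.] 75
60 5 [497. 499.]
90 7 [399. 416.]
100 42 [376. 487.]
110 132 [374. 490.]
120 248 [374. 491.]
130 323 [428. 489.]
```

Request:
send_rows([
  [[0,0,0],0],
  [[0,0,0],0],
  [[0,0,0],0],
  [[0,0,-0.005],0],
  [[-0.025,0,0],0],
  [[-0.03,0,0],0],
  [[-0.025,0,0],0],
  [[0,0,0],0],
], fingers=1)

```text
time_s: 63.6
tool_pos: [489.8, 188.1, 87.6]
tcp_rot: [[-1.0, -0.02, -0.001], [-0.02, 1.0, -0.0], [0.001, -0.0, -1.0]]
wrist_force: [0.2, 0.1, -2.4]
width: 48.8
finger_force: 62.3
```

```bash
python3 -c "
from prof import *
prof(188)"
```

```text
[489.8 188.1  87.6] [ 0.2  0.1 -2.4] [-0.03  0.15 -0.  ] 48.81 62.3
675 [520. 124.] [ 42. 135.] 79
100 15 [521. 583.]
110 101 [476. 581.]
120 166 [508. 572.]
130 372 [510. 571.]
140 19 [511. 532.]
```

Request:
send_rows([
  [[-0.01,0,0],0],
  [[-0.01,0,0],0],
  [[-0.008,0,0],0],
  [[0,0,0.005],0],
  [[0,0,0.003],0],
  [[0,0,0],0],
  [[0,0,0],0],
  [[0,0,0],0],
])

```text
time_s: 64.65
tool_pos: [517.0, 189.2, 80.4]
tcp_rot: [[-1.0, -0.021, -0.001], [-0.021, 1.0, 0.0], [0.001, 0.0, -1.0]]
wrist_force: [-6.3, 0.1, 0.8]
width: 48.5
finger_force: 62.4
```

```bash
python3 -c "
from prof import *
prof(188)"
```

```text
[517.  189.2  80.4] [-6.3  0.1  0.8] [-0.06  0.77  0.01] 48.53 62.4
685 [574. 115.] [ 38. 189.] 81
90 16 [644. 666.]
100 84 [539. 656.]
110 130 [539. 606.]
120 299 [492. 598.]
130 152 [540. 589.]
```

Request:
send_rows([
  [[0,0,0],0],
  [[0,0,0],0],
  [[0,0,0.003],0],
  [[0,0,0.003],0],
  [[0,0,0.003],0],
  [[0,0,0.003],0],
  [[0,0,0],0],
  [[0,0,0],0],
], fingers=0.425)

```text
time_s: 65.7
tool_pos: [517.0, 189.3, 68.4]
tcp_rot: [[-1.0, -0.021, -0.001], [-0.021, 1.0, 0.0], [0.001, 0.0, -1.0]]
wrist_force: [-6.4, 0.3, 0.8]
width: 49.5
finger_force: 32.7
```

```bash
python3 -c "
from prof import *
prof(188)"
```

```text
[517.  189.3  68.4] [-6.4  0.3  0.8] [0.03 0.67 0.02] 49.52 32.7
692 [573. 104.] [ 42. 187.] 80
80 4 [573. 655.]
90 79 [540. 657.]
100 155 [502. 656.]
110 328 [504. 602.]
120 125 [540. 592.]
```

Request:
send_rows([
  [[0,0,0.002],0],
  [[0,0,0.002],0],
  [[0,0,0.001],0],
  [[0,0,0.001],0],
  [[0,0,0],0],
  [[0,0,0],0],
  [[0,0,0],0],
  [[0,0,0],0],
], fingers=0.421)

```text
time_s: 66.75
tool_pos: [516.9, 189.2, 62.3]
tcp_rot: [[-1.0, -0.021, -0.001], [-0.021, 1.0, 0.0], [0.001, 0.0, -1.0]]
wrist_force: [-5.4, -0.0, 0.8]
width: 49.5
finger_force: 18.1
```

```bash
python3 -c "
from prof import *
prof(188)"
```

```text
[516.9 189.2  62.3] [-5.4 -0.   0.8] [-0.    0.72 -0.03] 49.54 18.1
679 [577. 116.] [ 72. 183.] 80
80 23 [543. 658.]
90 92 [538. 657.]
100 190 [495. 655.]
110 368 [539. 600.]
```

Request:
send_rows([
  [[0,0,0],0],
  [[0,0,0],0],
  [[0,0,0],0],
  [[0,0,0],0],
  [[0,0,-0.03],0],
  [[0,0,-0.04],0],
  [[0,0,-0.05],0],
  [[0,-0.04,0],0],
], fingers=0.25)

```text
time_s: 67.8
tool_pos: [519.9, 150.5, 187.4]
tcp_rot: [[-1.0, -0.024, 0.009], [-0.024, 1.0, 0.002], [-0.009, 0.002, -1.0]]
wrist_force: [1.4, -0.4, 0.0]
width: 64.1
finger_force: 0.0
```

Request:
send_rows([
  [[-0.02,-0.055,0],0],
  [[-0.02,-0.055,0],0],
  [[-0.02,-0.055,0],0],
  [[-0.02,-0.055,0],0],
  [[0,0,0],0],
  [[0,0,0],0],
  [[0,0,0],0],
  [[0,0,0],0],
], fingers=0.1)

```text
time_s: 68.8
tool_pos: [602.5, -68.1, 182.5]
tcp_rot: [[-1.0, -0.023, 0.0], [-0.023, 1.0, 0.0], [-0.0, 0.0, -1.0]]
wrist_force: [-0.4, 0.4, 0.1]
width: 77.0
finger_force: 0.0
```

```bash
python3 - <<'E'
from m import *
print(sense()['tool_pos'].round(1))
for k,a in dict(rolled=(100,125,(90,205,250,335)),fresh=(108,130,(320,200,372,340),20),ball=(75,115,(270,235,305,300),10)).items():
    print(k); [print('  ',*r) for r in comp(*a)]
cv2.imwrite('pics/b0.png',cv2.resize(im[205:335,180:260,::-1],None,fx=4,fy=4))
z=P[255:300,200:222,2]
E
```

```text
[602.5 -68.3 182.5]
rolled
   51 [644. 373. 101.] [644. 374.] [19. 37.] 41.6
   81 [648. 286. 102.] [646. 286.] [19. 48.] 1.9
   58 [649. 191. 101.] [648. 194.] [17. 37.] 1.6
   1051 [541. 187. 111.] [537. 189.] [127.  47.] 1.1
   76 [577. 379. 111.] [577. 380.] [ 8. 40.] 2.3
   81 [579. 283. 112.] [579. 285.] [ 8. 39.] 2.2
fresh
ball
```

View pics/b0.png

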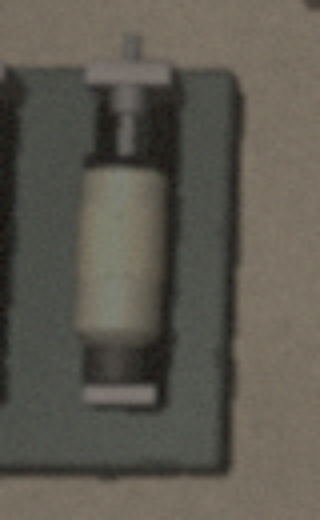

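```bash
cat > side.py <<'E'
from st import *
st()
im,d=snap('side'); P=cloud('side',d); z=P[...,2]
m=((z>113)&(z<130)&(P[...,1]<300)&(P[...,1]>-330)&(P[...,0]>380)&(P[...,0]<740)).astype(np.uint8)
n,l,s,_=cv2.connectedComponentsWithStats(m)
for i in range(1,n):
    if s[i,4]>25:
        q=P[l==i]; k=q[:,2]>np.percentile(q[:,2],50); print(s[i,4],q[k].mean(0).round(),q[:,2].max().round())
E
python3 side.py
```

```text
[602.5 -68.3 182.5] [-0.   0.4  0. ] [-0.06  0.01 -0.03] 77.25 0.0
91 [ 541. -269.  126.] 128.0
90 [ 437. -258.  126.] 130.0
84 [ 678. -150.  122.] 124.0
420 [549. 192. 117.] 120.0
```

Request:
send_rows([
  [[-0.0371,-0.0428,0],0],
  [[-0.0371,-0.0428,0],0],
  [[0,0,0.04],0],
  [[0,0,0.04],0],
  [[0,0,0.03],0],
  [[0,0,0.017],0],
  [[0,0,0],0],
  [[0,0,0],0],
])

```text
time_s: 69.9
tool_pos: [679.5, -153.4, 57.3]
tcp_rot: [[-1.0, -0.021, 0.003], [-0.021, 1.0, -0.001], [-0.003, -0.001, -1.0]]
wrist_force: [-0.7, -0.6, -0.1]
width: 76.7
finger_force: 0.0
```

Request:
send_rows([
  [[0,0,0],0],
  [[0,0,0],0],
  [[0,0,0],0],
  [[0,0,0],0],
  [[0,0,0],0],
  [[0,0,0],0],
  [[0,0,0],0],
  [[0,0,-0.03],0],
], fingers=1)

```text
time_s: 70.9
tool_pos: [676.5, -152.8, 81.5]
tcp_rot: [[-1.0, -0.021, -0.007], [-0.021, 1.0, 0.002], [0.007, 0.002, -1.0]]
wrist_force: [0.3, -0.3, -3.6]
width: 48.4
finger_force: 62.8
```

Request:
send_rows([
  [[0,0,-0.045],0],
  [[0,0,-0.045],0],
  [[0,0,-0.04],0],
  [[0,0,0],0],
  [[0,0,0],0],
  [[0,0,0],0],
  [[0,0,0],0],
  [[0,0,0],0],
])

```text
time_s: 71.9
tool_pos: [678.5, -153.2, 214.5]
tcp_rot: [[-1.0, -0.021, -0.001], [-0.021, 1.0, 0.0], [0.001, 0.0, -1.0]]
wrist_force: [-0.3, -0.2, -3.1]
width: 48.6
finger_force: 62.9
```

Request:
send_rows([
  [[0.008,0.02,0],0],
  [[0.014,0.0367,0],0],
  [[0.014,0.0367,0],0],
  [[0.014,0.0367,0],0],
  [[0.014,0.0367,0],0],
  [[0.014,0.0367,0],0],
  [[0.014,0.0367,0],0],
  [[0.014,0.0367,0],0],
])

```text
time_s: 72.9
tool_pos: [566.2, 122.4, 215.4]
tcp_rot: [[-1.0, -0.021, 0.001], [-0.021, 1.0, 0.0], [-0.001, 0.0, -1.0]]
wrist_force: [-0.8, 0.3, -3.3]
width: 48.7
finger_force: 63.0
```

Request:
send_rows([
  [[0.014,0.0367,0],0],
  [[0.014,0.0367,0],0],
  [[0.014,0.0367,0],0],
  [[0.014,0.0367,0],0],
  [[0.0063,0.0162,0],0],
  [[0,0,0.02],0],
  [[0,0,0.03],0],
  [[0,0,0],0],
])

```text
time_s: 73.9
tool_pos: [500.1, 281.9, 162.5]
tcp_rot: [[-1.0, -0.02, -0.005], [-0.02, 1.0, -0.003], [0.005, -0.003, -1.0]]
wrist_force: [0.2, 0.0, -3.4]
width: 49.0
finger_force: 63.2
```

Request:
send_rows([
  [[0,0,0.02],0],
  [[0,0,0.012],0],
  [[0,0,0],0],
  [[0,0,0],0],
  [[0,0,0],0],
  [[0,0,0],0],
  [[0,0,0],0],
  [[0,0,0],0],
])

```text
time_s: 74.9
tool_pos: [501.1, 283.0, 133.3]
tcp_rot: [[-1.0, -0.021, 0.0], [-0.021, 1.0, 0.0], [-0.0, 0.0, -1.0]]
wrist_force: [0.2, 0.2, -2.0]
width: 48.7
finger_force: 63.2
```

```bash
python3 -c "
from prof import *
prof(283,75,150)"
```

```text
[501.1 283.  133.3] [ 0.2  0.2 -2. ] [ 0.03  0.04 -0.03] 48.67 63.2
286 [561. 123.] [174.  68.] 6
75 4 [485. 505.]
85 29 [479. 518.]
95 66 [479. 651.]
105 60 [478. 520.]
115 58 [478. 518.]
125 28 [477. 495.]
135 28 [476. 492.]
145 13 [477. 498.]
```

Request:
send_rows([
  [[0,0,0.0055],0],
  [[0,0,0],0],
  [[0.004,0,0],0],
  [[0.009,0,-0.0025],0],
  [[0.009,0,-0.0017],0],
  [[0.009,0,0],0],
  [[0.0093,0,0.0005],0],
  [[0,0,0],0],
], fingers=0.42)

```text
time_s: 75.95
tool_pos: [460.3, 282.4, 131.9]
tcp_rot: [[-1.0, -0.021, 0.001], [-0.021, 1.0, 0.001], [-0.001, 0.001, -1.0]]
wrist_force: [1.5, -0.1, -0.3]
width: 49.6
finger_force: 15.0
```

```bash
python3 -c "
from prof import *
prof(283)"
```

```text
[460.3 282.4 131.9] [ 1.5 -0.1 -0.3] [ 0.1  -0.35  0.03] 49.62 15.0
437 [488. 118.] [ 43. 122.] 31
90 47 [486. 518.]
100 79 [475. 516.]
110 74 [470. 511.]
120 78 [472. 507.]
130 66 [476. 502.]
140 53 [480. 498.]
150 36 [440. 492.]
```

Tilting as before (about 30°); continue the same arc.

Request:
send_rows([
  [[0.009,0,0.0022],0],
  [[0.0086,0,0.0032],0],
  [[0.008,0,0.0043],0],
  [[0.0077,0,0.0053],0],
  [[0.0065,0,0.0063],0],
  [[0.006,0,0.007],0],
  [[0,0,0],0],
  [[0,0,0],0],
])

```text
time_s: 77.0
tool_pos: [414.8, 281.1, 102.8]
tcp_rot: [[-1.0, -0.021, -0.001], [-0.021, 1.0, -0.0], [0.001, -0.0, -1.0]]
wrist_force: [0.0, 0.4, -0.1]
width: 49.9
finger_force: 12.7
```

Request:
send_rows([
  [[0.003,0,0.006],0],
  [[0.003,0,0.006],0],
  [[0.001,0,0.005],0],
  [[0,0,0.002],0],
  [[0,0,0],0],
  [[0,0,0],0],
  [[0,0,0],0],
  [[0,0,0],0],
])

```text
time_s: 78.0
tool_pos: [408.0, 281.0, 84.1]
tcp_rot: [[-1.0, -0.021, -0.0], [-0.021, 1.0, 0.0], [0.0, 0.0, -1.0]]
wrist_force: [-1.7, -0.5, 1.0]
width: 49.2
finger_force: 13.2
```

```bash
python3 -c "
from prof import *
prof(283)"
```

```text
[408.  281.   84.1] [-1.7 -0.5  1. ] [-0.04  0.27  0.03] 49.17 13.2
883 [440. 112.] [ 63. 138.] 76
60 5 [498. 500.]
90 5 [397. 461.]
100 46 [383. 486.]
110 137 [374. 489.]
120 310 [375. 491.]
130 378 [428. 489.]
```

Request:
send_rows([
  [[0,0,0],0],
  [[0,0,0],0],
  [[0,0,0],0],
  [[0,0,-0.005],0],
  [[-0.025,0,0],0],
  [[-0.03,0,0],0],
  [[-0.025,0,0],0],
  [[0,0,0],0],
], fingers=1)

```text
time_s: 79.05
tool_pos: [488.6, 282.2, 88.3]
tcp_rot: [[-1.0, -0.02, -0.001], [-0.02, 1.0, -0.001], [0.001, -0.001, -1.0]]
wrist_force: [-0.1, -1.1, -2.7]
width: 49.1
finger_force: 62.6
```

Request:
send_rows([
  [[-0.01,0,0],0],
  [[-0.01,0,0],0],
  [[-0.008,0,0],0],
  [[0,0,0.005],0],
  [[0,0,0.003],0],
  [[0,0,0],0],
  [[0,0,0],0],
  [[0,0,0],0],
])

```text
time_s: 80.05
tool_pos: [515.3, 283.6, 81.3]
tcp_rot: [[-1.0, -0.022, -0.001], [-0.022, 1.0, 0.0], [0.001, 0.0, -1.0]]
wrist_force: [-6.3, -0.1, -1.1]
width: 48.7
finger_force: 62.7
```

```bash
python3 -c "
from prof import *
prof(283)"
```

```text
[515.3 283.6  81.3] [-6.3 -0.1 -1.1] [-0.07  0.88 -0.04] 48.69 62.7
791 [586. 113.] [ 42. 165.] 77
90 22 [612. 664.]
100 82 [543. 654.]
110 158 [540. 605.]
120 367 [540. 598.]
130 160 [540. 585.]
```

Same as in berth 0; lower and release in the same way.

Request:
send_rows([
  [[0,0,0],0],
  [[0,0,0],0],
  [[0,0,0.003],0],
  [[0,0,0.003],0],
  [[0,0,0.003],0],
  [[0,0,0.003],0],
  [[0,0,0],0],
  [[0,0,0],0],
], fingers=0.425)

```text
time_s: 81.1
tool_pos: [515.4, 283.7, 69.4]
tcp_rot: [[-1.0, -0.022, -0.001], [-0.022, 1.0, 0.0], [0.001, 0.0, -1.0]]
wrist_force: [-6.9, -0.2, 0.9]
width: 49.0
finger_force: 30.1
```

Request:
send_rows([
  [[0,0,0.003],0],
  [[0,0,0.002],0],
  [[0,0,0.001],0],
  [[0,0,0.001],0],
  [[0,0,0],0],
  [[0,0,0],0],
  [[0,0,0],0],
  [[0,0,0],0],
], fingers=0.421)

```text
time_s: 82.1
tool_pos: [515.5, 283.7, 63.1]
tcp_rot: [[-1.0, -0.022, -0.001], [-0.022, 1.0, 0.0], [0.001, 0.0, -1.0]]
wrist_force: [-8.0, -0.8, 3.5]
width: 49.7
finger_force: 16.9
```

```bash
python3 -c "
from prof import *
prof(283)"
```

```text
[515.5 283.7  63.1] [-8.  -0.8  3.5] [-0.15  1.11 -0.04] 49.66 16.9
757 [582. 101.] [ 36. 162.] 89
80 19 [543. 619.]
90 97 [540. 656.]
100 226 [539. 653.]
110 415 [539. 598.]
```

Request:
send_rows([
  [[0,0,0],0],
  [[0,0,0],0],
  [[0,0,0],0],
  [[0,0,0],0],
  [[0,0,-0.03],0],
  [[0,0,-0.04],0],
  [[0,0,-0.05],0],
  [[0.008,-0.04,0],0],
], fingers=0.25)

```text
time_s: 83.15
tool_pos: [510.7, 244.9, 187.4]
tcp_rot: [[-1.0, -0.024, 0.009], [-0.024, 1.0, 0.004], [-0.009, 0.004, -1.0]]
wrist_force: [0.4, -0.4, -0.2]
width: 63.7
finger_force: 0.0
```

Request:
send_rows([
  [[0.0085,-0.0436,0],0],
  [[0.0085,-0.0436,0],0],
  [[0.0085,-0.0436,0],0],
  [[0.0085,-0.0436,0],0],
  [[0.0085,-0.0436,0],0],
  [[0,0,0],0],
  [[0,0,0],0],
  [[0,0,0],0],
], fingers=1)

```text
time_s: 84.15
tool_pos: [471.0, 25.1, 182.1]
tcp_rot: [[-1.0, -0.022, -0.0], [-0.022, 1.0, 0.0], [0.0, 0.0, -1.0]]
wrist_force: [-1.1, -0.6, 0.4]
width: 0.1
finger_force: 0.0
```

```bash
python3 - <<'E'
from m import *
print(sense()['tool_pos'].round(1))
for k,a in dict(rolled=(104,125,(90,205,250,335)),tops=(108,135,(320,200,450,350),20)).items():
    print(k); [print('  ',*r) for r in comp(*a)]
E
python3 side.py
```

```text
[471.   25.1 182. ]
rolled
   920 [544. 283. 112.] [536. 284.] [128.  45.] 0.7
   906 [545. 189. 112.] [537. 190.] [127.  45.] 1.4
   73 [576. 380. 112.] [577. 380.] [ 7. 40.] 1.3
tops
   168 [ 642. -280.  123.] [ 643. -281.] [30. 31.] 46.2
   171 [ 542. -271.  123.] [ 543. -272.] [30. 31.] 45.6
   176 [ 438. -259.  123.] [ 438. -260.] [30. 29.] 0.5
[471.   25.1 182. ] [-0.4  0.4 -0.3] [ 0.02  0.   -0.01] -0.11 0.0
86 [ 642. -277.  126.] 129.0
26 [ 553. -269.  125.] 126.0
62 [ 434. -259.  126.] 128.0
433 [547. 191. 117.] 121.0
487 [545. 286. 117.] 120.0
```

Request:
send_rows([
  [[0,0,0.05],0],
  [[0,0,0.048],0],
  [[-0.02,-0.003,0],0],
  [[-0.02,-0.003,0],0],
  [[-0.02,-0.003,0],0],
  [[-0.02,-0.003,0],0],
  [[-0.01,0,0],0],
  [[0,0,0],0],
])

```text
time_s: 85.25
tool_pos: [561.3, 14.6, 83.8]
tcp_rot: [[-1.0, -0.022, -0.0], [-0.022, 1.0, 0.0], [0.0, 0.0, -1.0]]
wrist_force: [0.0, 0.1, -0.3]
width: 0.1
finger_force: 0.0
```

Request:
send_rows([
  [[-0.003,0,0],0],
  [[-0.003,0,0],0],
  [[0,0,0],0],
  [[0,0,0],0],
  [[0,0,0],0],
  [[0,0,0],0],
  [[0,0,0],0],
  [[0,0,0],0],
])

```text
time_s: 86.25
tool_pos: [563.2, 14.6, 83.7]
tcp_rot: [[-1.0, -0.021, -0.01], [-0.021, 1.0, 0.0], [0.01, 0.0, -1.0]]
wrist_force: [-20.0, 0.8, 9.2]
width: -0.1
finger_force: 10.2
```

Limit reached with 20 N. Back off and clear away.

Request:
send_rows([
  [[0.03,0,0],0],
  [[0.03,0,0],0],
  [[0,0,-0.05],0],
  [[0,0,-0.05],0],
  [[0.04,0,-0.03],0],
  [[0.03,0,0],0],
  [[0,0,0],0],
  [[0,0,0],0],
])

```text
time_s: 87.25
tool_pos: [437.4, 11.6, 214.2]
tcp_rot: [[-1.0, -0.021, 0.001], [-0.021, 1.0, 0.0], [-0.001, 0.0, -1.0]]
wrist_force: [-0.5, 0.8, 0.7]
width: 0.1
finger_force: 0.0
```

```bash
python3 - <<'E'
from m import *
for k,a in dict(rolled=(104,125,(90,205,250,335)),tops=(108,135,(320,200,450,350),20),ball=(75,115,(270,235,305,300),10)).items():
    print(k); [print('  ',*r) for r in comp(*a)]
print(sense()['tool_pos'].round())
E
```

```text
rolled
   904 [542. 283. 112.] [536. 284.] [129.  45.] 2.2
   929 [544. 189. 112.] [537. 189.] [127.  46.] 0.5
   70 [577. 379. 111.] [577. 380.] [ 7. 40.] 1.8
tops
   170 [ 642. -280.  123.] [ 643. -281.] [32. 30.] 24.3
   169 [ 542. -271.  123.] [ 544. -271.] [31. 30.] 29.0
   178 [ 438. -259.  124.] [ 438. -260.] [30. 31.] 0.8
ball
   108 [584.  12. 100.] [584.  12.] [25. 23.] 3.5
[437.  12. 214.]
```

```bash
python3 -c "
from cell import hand_in
print(hand_in())"
```

```text
the job is handed in; nothing more can be done
None
```

Job handed in at about 87 s: the roller was switched off, the three finished bottles stand upright in the tray, both fresh bottles that were present are clamped in berths 0 and 1, and the lever is back at RUN.

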